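Tidy the washed things under the kitchen pegboard

TASK

Tidy up the counter under the pegboard: stand the glass, the bowl and the tea box upright in the middle of the mat that carries each one's outline, with the tea box squared up to its mat, and pack both trivets flat in the basket, the heavy stone one at the bottom and the light cork one centred on top of it. Set the glass and the bowl down gently, without dropping or tipping them, and leave the storage jar where it stands.

Things in the scene. Friction and masses are not known exactly. Their poses are not given: they have to be found in the camera images.
- glass_mid (a point): small clear, colourless drinking glass, standing upright, open at the top: 80 mm tall, 42 mm across at the foot and 46 mm at the rim (wall 3 mm), about 0.12 kg. The point is on its axis, half-way up (40 mm above its foot); z is up its axis.
- bowl_mid (a point): small white ceramic bowl with steep sides, standing upright, open at the top: 44 mm tall, foot 48 mm across, side 60 mm across from 10 mm up, widening to 64 mm at the rim (wall 4 mm), about 0.16 kg. The point is on its axis, half-way up (22 mm above its foot); z is up its axis.
- teabox_mid (a point): closed oblong wooden tea box standing on its base, 52 mm tall: body 88 x 42 mm, with an overhanging lid 92 x 46 mm that takes up the top 12 mm (lid and body are one piece), about 0.15 kg. The point is its centre, half-way up (26 mm above its base); x runs along its long side, y across, z up.
- stone_mid (a point): square marble trivet (pot stand) lying flat, pale veined stone: 66 x 66 x 20 mm, about 0.24 kg (the heavy one). The point is its centre (10 mm above its underside); x and y are parallel to its sides, z up.
- cork_mid (a point): square cork trivet lying flat, brown, smaller than the stone one: 52 x 52 x 20 mm, about 0.02 kg (the light one). The point is its centre (10 mm above its underside); x and y are parallel to its sides, z up.
- mat_small: the smaller round dark rubber mat, 60 mm across and 4 mm thick, with a thin pale ring 45 mm across drawn on it (the outline of the glass), fixed to the counter. Origin at the centre of its underside, on the counter.
- mat_large: the larger round dark rubber mat, 84 mm across and 4 mm thick, with a thin pale ring 67 mm across drawn on it (the outline of the bowl), fixed to the counter. Origin at the centre of its underside, on the counter.
- mat_oblong: oblong dark rubber mat, 108 x 62 mm and 4 mm thick, with a thin pale rectangle 94 x 48 mm drawn on it (the outline of the tea box), fixed to the counter. Origin at the centre of its underside, on the counter; x runs along its long side.
- basket: square open white plastic basket, 150 x 150 mm outside, 40 mm tall, walls and floor 4 mm thick (inside 142 x 142 mm), fixed to the counter. Origin at the centre of its underside, on the counter; x and y are parallel to its sides, z up.
- jar: closed pale storage jar with a wooden lid, 72 mm across and 90 mm tall, standing loose beyond the mats; not to be disturbed. Origin at the centre of its underside.
There are look-alikes about, which are no part of the job. Leave any pink look-alike of the mat_large alone.

How it is judged:
By the outcome, as a careful person would: the job done as asked, in the order asked, and still so for the second after the job is handed in, with the robot touching nothing.
It also fails if it takes over 138 s, if anything falls off the work surface, if the arm or the gripper's body presses on something with over 40 N, if the wrist force passes 120 N, or if a joint passes its speed limit or range.

ROBOT

A 6-joint arm with a two-finger parallel gripper is mounted at the origin on the work surface. World frame = base frame: x ahead of the robot, y to its left, z up, the work surface at z = 0. Lengths are in m, angles in rad, forces in N, time in s.
With the tool pointing down it reaches from about 0.375 to 0.975 m from the base axis. Payload 3.8 kg.
Tool frame: the origin (TCP) lies at the very end of the fingers, on their centre line; the grasp point (between the pads) lies 19 mm behind it; z points along the fingers, y is the direction in which the jaws open and shut (so a half turn about z gives the same grasp; the last joint's range is limited). The gripper opens to 85 mm and grips with 20 to 120 N. Pads are 22 mm wide; open, the fingers measure 114 mm over their backs; the gripper's body (76 mm by 85 mm) begins 54 mm behind the grasp point. The pads swing forward as they close: fully open they stand 13 mm farther back than shut.
Start: joints at [-1.2, 0.264, 1.604, -0, 1.274, -0.037], TCP at [0.268, -0.62, 0.206] pointing down, gripper open.
Joint ranges: [-2.63, 2.63], [-0.94, 2.18], [0.31, 2.57], [-1.31, 4.45], [0, 2.66], [-2.55, 2.55]. Speed limits (rad/s): [2.57, 2.57, 3.14, 3.14, 3.14, 3.14].

INTERFACE

Orientations are given as a rotation vector (axis times angle).
In Python, from workcell import bot, read_camera, finish_job gives the robot as it stands. The module is installed in compiled form; this text tells all that it offers.
- The arm moves only by the tool servo_tool, never from a script. Its argument "targets" is text: rows parted by semicolons, each of 7 numbers parted by spaces: the turn, a rotation vector about the tool's x, y, z in rad, then the shift along the tool's x, y, z in mm, then the finger opening in mm, from 0 to 85.4. In form: wx wy wz x y z gripper; .... A call has 1 to 8 rows; each row shifts and turns the pose as measured when the row begins, along the tool's axes as they then stand; what a row does not reach is not made up. A row lasts 1/12 s, in which the tool goes at most 41.7 mm and 7.16 degrees, less where a joint would pass 70% of its speed; a pose out of reach is approached as far as the arm can. A call is refused whole if a number of a shift passes 41.7 or a number of a turn 0.125, either way. A call with a gripper value outside its range is refused whole. The fingers move at their own pace and stop on an object; "newtons" is the grip in N (left out, the last holds). Time passes only in rows, so rows that do not move let the fingers close. It gives the time, the measured TCP pose, the force and the opening at its end, in the units of the state.
- bot.read_state(): the state, without advancing time (a new reading comes with each control period).
- read_camera(name): name is "scene" or "top"; returns a dict with "image" (480x640x3 uint8, red, green, blue), "mtx" (3x3 intrinsics, pixels), "k1" (the pictures are not rectified: a ray, as slopes to the right and down, at radius r is drawn at 1 + k1 r^2 times it, then the intrinsics apply), "eye" and "orientation" of the camera in the world. Camera axes: x right, y up, looking along -z (the intrinsics and any distortion apply to the point x, -y, -z); pixel columns grow to the right and rows downward; lengths in m; the calibration is good to about 2 mm. A picture is of the moment at which its call begins. There is no depth.
- finish_job(): hands the job in, once; it reports no verdict.
The state is a dict: "time": time; "q": joint angles; "joint_vel": joint speeds; "joint_torque": joint torques, N m; "tool_pos": TCP position; "tcp_rot": TCP orientation; "wrist_force": force on the tool from outside, world axes, zero at the start; "torque": the same for the moment, N m; "width": opening from 0.0 (shut) to 1.0 (fully open).
Only numpy, scipy, OpenCV 4.12 (cv2) and the standard library are available. Lean on these libraries where they do the work, as an engineer would, in place of code of your own. Each camera call takes 0.05 s, during which the arm holds its last target.

## Working session

There is one attempt and no reset: what is moved stays moved. The work goes in short steps, Python scripts to look and compute and a tool call to move; the robot and the scene stay as the last step left them, time stands still between calls to the robot, and variables do not carry over. Pictures are saved under pics/ and viewed, and the job is handed in when it is done.

Besides the shell and the picture viewer there is one more tool, called after ">>>" as name(argument=value, ...) on one line, values as JSON. servo_tool: Moves the arm, as the interface text tells. Its arguments: {"type":"object","properties":{"targets":{"type":"string"},"newtons":{"type":"number"}},"required":["targets"]}

```bash
mkdir -p pics; python3 - <<'E'
from workcell import bot, read_camera
import cv2
print(bot.read_state())
for n in ("scene","top"):
    c=read_camera(n); print(n,c["mtx"],c["k1"],c["eye"],c["orientation"])
    cv2.imwrite(f"pics/{n}0.png",c["image"][:,:,::-1])
E
```

```text
{'time': 0.0, 'q': array([-1.19989760e+00,  2.64743250e-01,  1.60540060e+00,  5.37685925e-06,
        1.27369741e+00, -3.69144460e-02]), 'joint_vel': array([ 1.28564476e-03, -2.06149736e-03,  1.72288160e-03, -2.19506698e-04,
       -8.73302616e-04,  8.38826562e-05]), 'joint_torque': array([ 1.38074720e-03, -5.15103471e+01, -3.67312825e+01, -1.22977403e-04,
        1.28160033e-02,  3.08977940e-05]), 'tool_pos': array([ 0.26740749, -0.61890029,  0.2043544 ]), 'tcp_rot': array([-3.07433644e+00, -6.35709971e-01,  5.78726576e-04]), 'wrist_force': array([-1.00671352, -0.00987829, -0.20641569]), 'torque': array([-0.01801832,  0.04942194,  0.01208366]), 'width': 1.0031141445529081}
scene [[491.08047799   0.         318.78900758]
 [  0.         491.08047799 239.59775507]
 [  0.           0.           1.        ]] 0.026744456097443053 [ 1.11363921 -0.37988755  0.80037321] [0.65164517 0.32572116 0.93095232]
top [[547.31683103   0.         319.79798145]
 [  0.         547.31683103 234.14291444]
 [  0.           0.           1.        ]] -0.14559818932592747 [0.41951287 0.01627106 1.31830805] [ 0.11430103 -0.10924312 -1.56606674]
```

View pics/scene0.png

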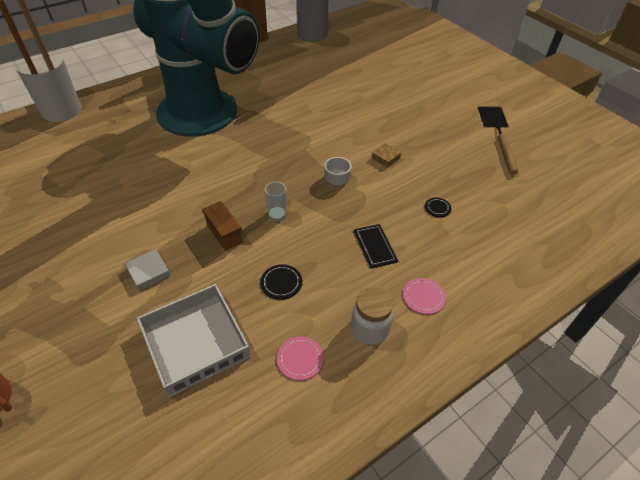

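View pics/top0.png

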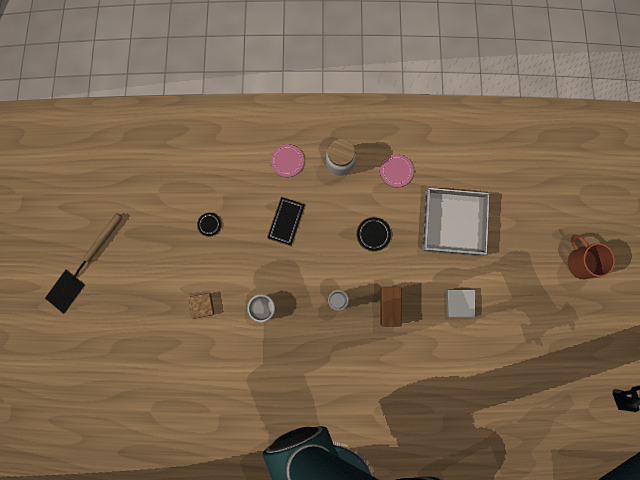

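```bash
cat > h.py <<'E'
import numpy as np, cv2
from scipy.spatial.transform import Rotation as R
from workcell import bot, read_camera
class Cam:
    def __init__(s,n):
        c=read_camera(n); s.im=c["image"]; s.bgr=s.im[:,:,::-1].copy(); s.K=c["mtx"]; s.k1=c["k1"]; s.e=np.array(c["eye"]); s.R=R.from_rotvec(c["orientation"]).as_matrix()
        s.hsv=cv2.cvtColor(s.bgr,cv2.COLOR_BGR2HSV)
        s.D=np.array([s.k1,0,0,0,0.])
    def ray(s,px,z):
        p=np.array(px,float).reshape(-1,1,2)
        u=cv2.undistortPoints(p,s.K,s.D,None).reshape(-1,2) if 1 else 0
        d=np.c_[u[:,0],-u[:,1],-np.ones(len(u))]@s.R.T
        t=(z-s.e[2])/d[:,2]
        return s.e+t[:,None]*d
    def proj(s,P):
        P=np.atleast_2d(P); M=np.diag([1,-1,-1.])@s.R.T
        r,_=cv2.Rodrigues(M)
        return cv2.projectPoints(P.astype(float),r,-M@s.e,s.K,s.D)[0].reshape(-1,2)
def crop(c,name,x0,y0,x1,y1,f):
    cv2.imwrite(f"pics/{name}.png",cv2.resize(c.bgr[y0:y1,x0:x1],None,fx=f,fy=f,interpolation=cv2.INTER_CUBIC))
E
python3 - <<'E'
from h import *
t=Cam("top"); s=Cam("scene")
crop(t,"topc",180,140,500,340,2.5)
crop(s,"scenec",110,130,470,400,2.2)
print(t.R,s.R)
for n,p in dict(stone=(461,303),cork=(202,305),bowl=(261,308),glass=(338,300),tea=(391,306),small=(209,224),large=(374,234),obl=(287,221),basket=(457,221),jar=(341,157)).items():
    P=t.ray(p,0.01)[0]; print(n,P.round(3),np.hypot(*P[:2]).round(3),s.proj(P).round(0))
E
```

```text
[[ 0.00205869  0.98988082 -0.14188628]
 [-0.99999314  0.00160086 -0.00334086]
 [-0.00307991  0.14189218  0.98987733]] [[ 0.56768294 -0.63445697  0.52459549]
 [ 0.82311745  0.42611416 -0.37537234]
 [ 0.01462003  0.64489617  0.76413034]]
stone [ 0.441 -0.318  0.01 ] 0.544 [[146. 268.]]
cork [0.435 0.302 0.01 ] 0.53 [[385. 154.]]
bowl [0.429 0.16  0.01 ] 0.458 [[338. 174.]]
glass [ 0.449 -0.023  0.01 ] 0.449 [[276. 211.]]
tea [ 0.434 -0.149  0.01 ] 0.459 [[221. 230.]]
small [0.632 0.291 0.01 ] 0.695 [[437. 203.]]
large [ 0.608 -0.11   0.01 ] 0.618 [[280. 277.]]
obl [0.639 0.1   0.01 ] 0.647 [[373. 242.]]
basket [ 0.64  -0.315  0.01 ] 0.713 [[191. 341.]]
jar [ 0.8   -0.031  0.01 ] 0.8 [[372. 328.]]
```

View pics/topc.png

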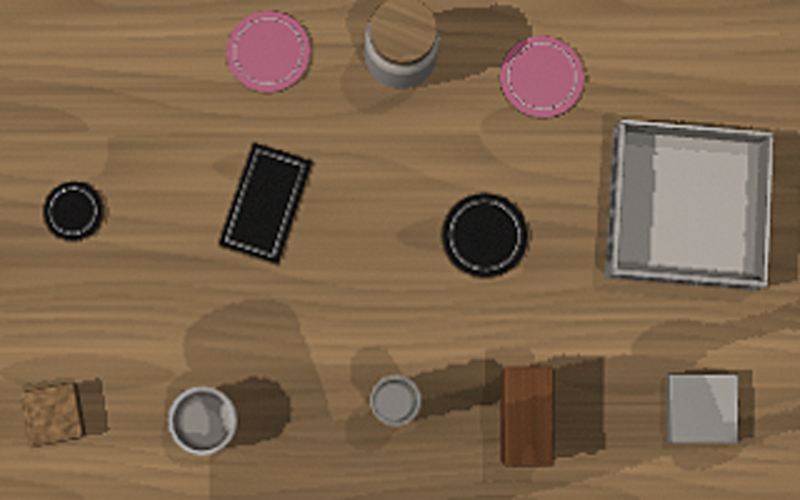

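View pics/scenec.png

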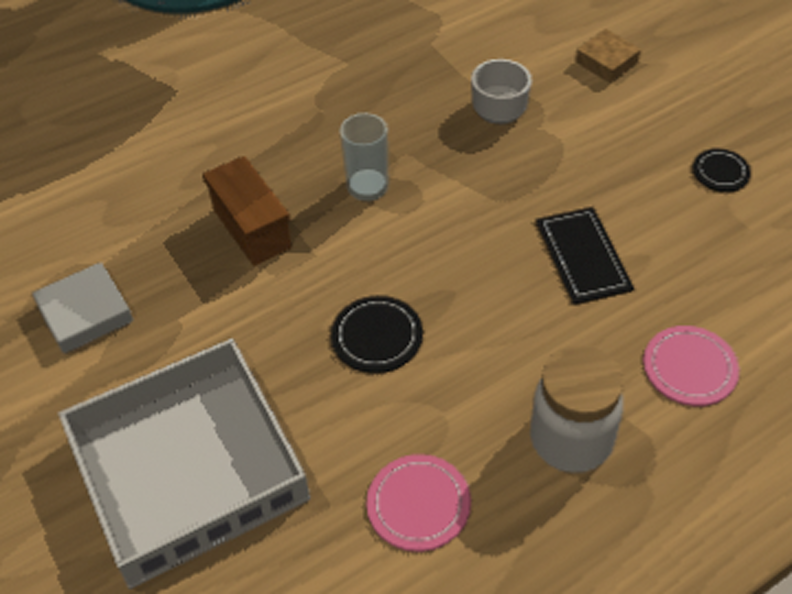

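```bash
cat > m.py <<'E'
from h import *
t=Cam("top")
def comp(mask,seed,box):
    m=np.zeros_like(mask); x0,y0,x1,y1=box; m[y0:y1,x0:x1]=mask[y0:y1,x0:x1]
    cs,_=cv2.findContours(m,cv2.RETR_EXTERNAL,cv2.CHAIN_APPROX_NONE)
    return max(cs,key=cv2.contourArea)
def box(seed,r): return (seed[0]-r,seed[1]-r,seed[0]+r,seed[1]+r)
def fit(c,z,kind):
    P=t.ray(c.reshape(-1,2).astype(float),z)[:,:2]*1000
    if kind=='c':
        (x,y),(a,b),an=cv2.fitEllipse(P.astype(np.float32)); print('   ellipse',round(x,1),round(y,1),round(a,1),round(b,1))
    else:
        (x,y),(a,b),an=cv2.minAreaRect(P.astype(np.float32)); print('   rect',round(x,1),round(y,1),round(a,1),round(b,1),'ang',round(an,1))
V=t.hsv[:,:,2]; S=t.hsv[:,:,1]; H=t.hsv[:,:,0]
if __name__=="__main__":
    dark=(V<60).astype(np.uint8)*255
    gray=(S<60).astype(np.uint8)*255
    for n,sd,r,z,k in [('small',(209,224),20,.004,'c'),('large',(374,234),25,.004,'c'),('obl',(287,221),32,.004,'r')]:
        c=comp(cv2.morphologyEx(dark,cv2.MORPH_CLOSE,np.ones((5,5))),sd,box(sd,r)); print(n); fit(c,z,k)
    for n,sd,r,z,k in [('basket',(457,221),42,.04,'r'),('stone',(461,303),22,.02,'r'),('glass',(338,300),15,.08,'c'),('bowl',(261,308),18,.044,'c')]:
        c=comp(gray,sd,box(sd,r)); print(n,cv2.boundingRect(c)); fit(c,z,k)
    for n,p in [('tea',(391,290)),('tea2',(391,320)),('teash',(410,300)),('wood',(430,280)),('cork',(200,305)),('corkL',(193,310)),('wood2',(230,290)),('corksh',(216,305)),('stone',(455,300)),('stoneW',(470,310)),('stoneside',(447,305))]:
        print(n,t.hsv[p[1],p[0]])
    m=np.hstack([cv2.resize(gray[y-25:y+25,x-25:x+25],(250,250)) for x,y in [(461,303),(338,300),(261,308)]]); cv2.imwrite('pics/mask.png',m)
    im=np.hstack([cv2.resize(t.bgr[y-28:y+28,x-28:x+28],(390,390),interpolation=cv2.INTER_NEAREST) for x,y in [(391,306),(202,305)]]); cv2.imwrite('pics/boxes.png',im)
E
python3 m.py
```

```text
small
   ellipse 632.8 292.1 55.9 56.4
large
   ellipse 609.4 -110.1 79.7 81.2
obl
   rect 641.1 103.7 60.6 106.9 ang 72.2
basket (422, 188, 67, 68)
   rect 634.6 -304.1 156.4 154.3 ang 85.4
stone (447, 290, 28, 28)
   rect 439.5 -314.8 65.8 64.9 ang 88.8
glass (328, 290, 21, 21)
   ellipse 447.9 -20.4 44.0 44.3
bowl (247, 294, 28, 28)
   ellipse 429.6 157.7 61.4 63.3
tea [ 12 151 103]
tea2 [ 12 153  95]
teash [ 16 109  75]
wood [ 16 113 165]
cork [ 15 120 106]
corkL [ 14 124 125]
wood2 [ 15 110 132]
corksh [ 14 112  91]
stone [ 13  17 139]
stoneW [ 17  17 135]
stoneside [30  3 96]
```

View pics/mask.png

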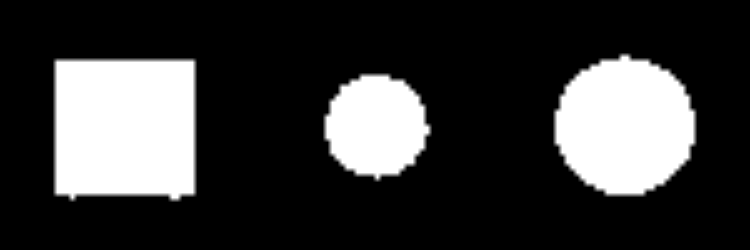

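View pics/boxes.png

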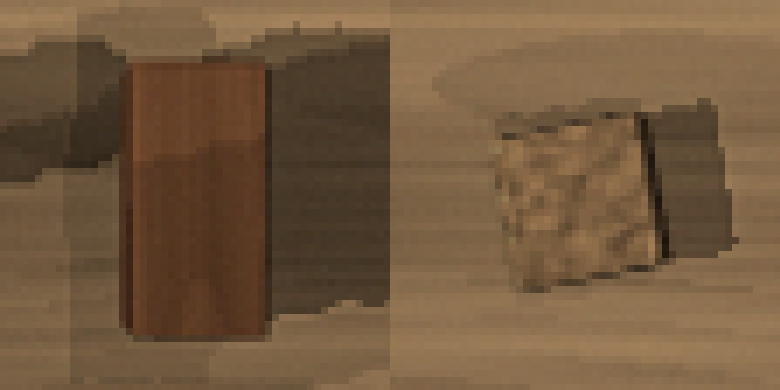

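```bash
python3 - <<'E'
from m import *
s=Cam("scene")
def d2p(o,pts): return [(o[0]+x/6.964-.5,o[1]+y/6.964-.5) for x,y in pts]
tea=t.ray(d2p((363,278),[(131,62),(269,62),(269,337),(131,334)]),.052); print('tea',tea.mean(0),'\n',tea.round(4))
ck=t.ray(d2p((174,277),[(108,137),(250,113),(270,264),(130,292)]),.02); print('cork',ck.mean(0),ck.round(4))
e=np.diff(np.vstack([ck,ck[:1]]),axis=0)[:,:2]; print(np.linalg.norm(e,axis=1),np.degrees(np.arctan2(e[:,1],e[:,0])))
cv2.imwrite('pics/bas.png',cv2.resize(t.bgr[180:262,415:497],(738,738//1),interpolation=cv2.INTER_NEAREST))
o=s.bgr.copy(); a=np.linspace(0,2*np.pi,60)
def draw(P,col):
    for p in s.proj(P): cv2.circle(o,tuple(int(round(v*4)) for v in p),2,col,-1,shift=2) if 0 else o.__setitem__((int(round(p[1])),int(round(p[0]))),col)
for x,y,z,r in [(.4479,-.0204,.08,.023),(.4479,-.0204,.0,.021),(.4296,.1577,.044,.032),(.6328,.2921,.004,.03),(.6094,-.1101,.004,.042)]:
    draw(np.c_[x+r*np.cos(a),y+r*np.sin(a),0*a+z],(0,0,255))
def rect(x,y,z,w,h,yaw):
    c,sn=np.cos(yaw),np.sin(yaw); k=np.linspace(-1,1,30)
    L=np.r_[np.c_[k*w/2,0*k+h/2],np.c_[k*w/2,0*k-h/2],np.c_[0*k+w/2,k*h/2],np.c_[0*k-w/2,k*h/2]]
    draw(np.c_[x+c*L[:,0]-sn*L[:,1],y+sn*L[:,0]+c*L[:,1],0*L[:,0]+z],(0,0,255))
rect(*tea.mean(0)[:2],.052,.092,.046,0); rect(*ck.mean(0)[:2],.02,.052,.052,np.radians(9.7)); rect(.4395,-.3148,.02,.066,.066,np.radians(-1.2)); rect(.6411,.1037,.004,.108,.062,np.radians(-17.8))
cv2.imwrite('pics/ov.png',cv2.resize(o[130:330,110:460],(800,457),interpolation=cv2.INTER_NEAREST))
E
```

```text
tea [ 0.43402647 -0.14445454  0.052     ] 
 [[ 0.4792 -0.1219  0.052 ]
 [ 0.4791 -0.168   0.052 ]
 [ 0.3883 -0.1668  0.052 ]
 [ 0.3895 -0.1211  0.052 ]]
cork [0.43404272 0.30335398 0.02      ] [[0.4557 0.3322 0.02  ]
 [0.4643 0.2831 0.02  ]
 [0.4131 0.275  0.02  ]
 [0.403  0.3231 0.02  ]]
[0.04985115 0.05188853 0.04918362 0.05343638] [ -80.01149178 -171.04443915  101.80113382    9.72767334]
```

View pics/ov.png

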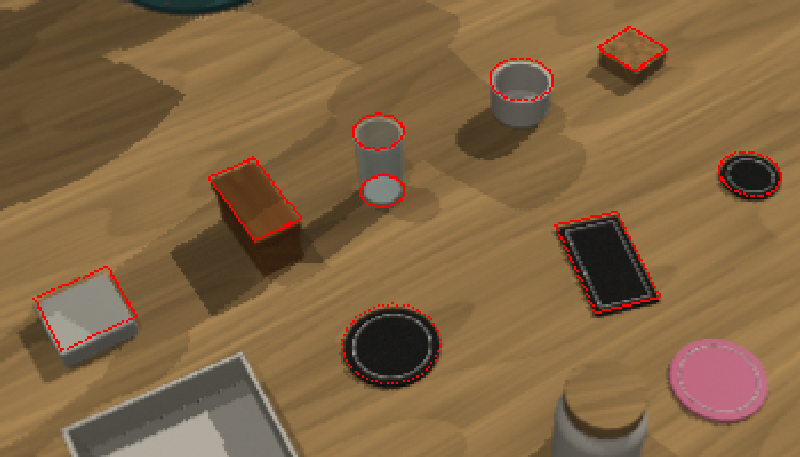

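View pics/bas.png

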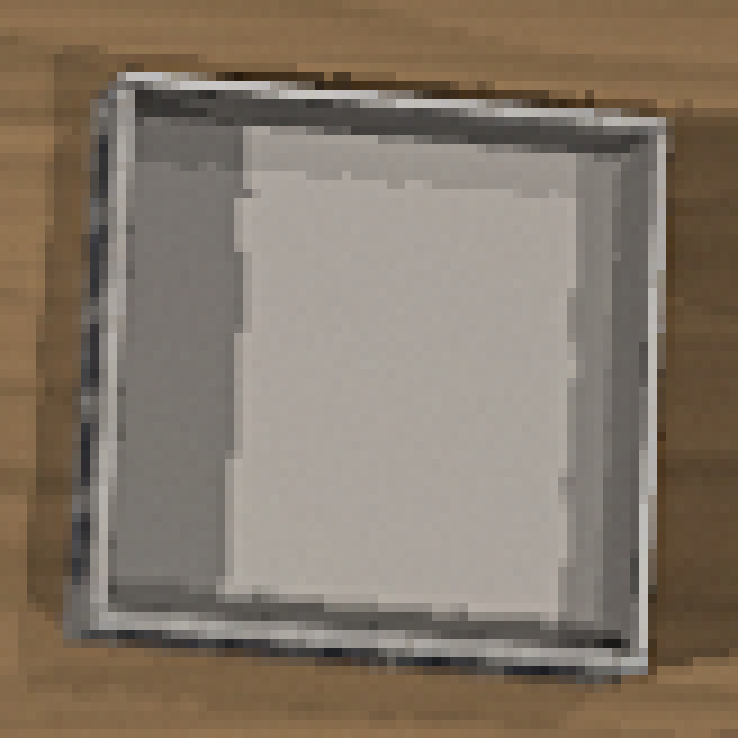

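```bash
cat > g.py <<'E'
import sys
from h import *
# usage: g.py x y z(mm) yaw(deg): remaining in tool axes; yaw0 = tool x along world x
s=bot.read_state(); Rm=R.from_rotvec(s["tcp_rot"])
print('t',round(s["time"],2),'tcp',(s["tool_pos"]*1000).round(1),'F',s["wrist_force"].round(1),'w',round(s["width"]*85.4,1))
a=list(map(float,sys.argv[1:]))
if len(a)==4:
    T=R.from_euler('z',a[3],degrees=True)*R.from_rotvec([np.pi,0,0])
    T2=T*R.from_rotvec([0,0,np.pi])
    d=Rm.inv().apply(np.array(a[:3])-s["tool_pos"]*1000)
    print('shift',d.round(1),'turn',(Rm.inv()*T).as_rotvec().round(3),'dq6',s["q"][5].round(2))
E
python3 - <<'E'
from h import *
t=Cam("top")
p=[(415+x/9-.5,180+y/9-.5) for x,y in [(118,74),(667,120),(648,672),(92,630)]]
P=t.ray(p,.04);print(P.mean(0)); e=np.diff(np.vstack([P,P[:1]]),axis=0)[:,:2]; print(np.linalg.norm(e,axis=1),np.degrees(np.arctan2(e[:,1],e[:,0])))
E
python3 g.py 448 -20 200 0;for i in 1 2 3; do python3 g.py; done
```

```text
[ 0.63551156 -0.30732657  0.04      ]
[0.14985332 0.14957963 0.14911961 0.14977781] [-94.39495312 175.49410306  85.68104841  -4.22502578]
t 0.4 tcp [ 267.7 -619.6  205.5] F [ 0.2  0.1 -0.1] w 85.4
shift [ 403.3 -478.9    5.7] turn [-0.     0.     0.408] dq6 -0.04
t 0.4 tcp [ 267.7 -619.6  205.5] F [ 0.2  0.1 -0.1] w 85.4
t 0.4 tcp [ 267.7 -619.6  205.5] F [ 0.2  0.1 -0.1] w 85.4
t 0.4 tcp [ 267.7 -619.6  205.5] F [ 0.2  0.1 -0.1] w 85.4
```

>>> servo_tool(targets="0 0 0.102 26 -31 0 85; 0 0 0.102 24 -33 0 85; 0 0 0.102 20 -35 0 85; 0 0 0.102 16 -37 0 85; 0 0 0 12 -39 0 85; 0 0 0 12 -39 0 85; 0 0 0 12 -39 0 85; 0 0 0 12 -39 0 85", newtons=30)

```text
time: 1.07
tool_pos: [0.3684, -0.3101, 0.2028]
tcp_rot: [3.137, -0.053, 0.001]
wrist_force: [0.4, -0.6, 1.2]
width: 0.998
```

```bash
python3 g.py 448 -20 150 0
```

```text
t 1.07 tcp [ 368.4 -310.1  202.8] F [ 0.4 -0.6  1.2] w 85.2
shift [  69.7 -292.8   51.8] turn [ 0.004 -0.001 -0.034] dq6 0.86
```

>>> servo_tool(targets="0 0 -0.03 10 -38 5 85; 0 0 0 9 -38 6 85; 0 0 0 9 -38 6 85; 0 0 0 9 -38 6 85; 0 0 0 9 -38 6 85; 0 0 0 9 -38 6 85; 0 0 0 8 -35 6 85; 0 0 0 4 -18 4 85")

```text
time: 1.73
tool_pos: [0.4415, -0.0143, 0.1599]
tcp_rot: [3.134, -0.004, 0.023]
wrist_force: [0.1, -1.1, -0.4]
width: 0.998
```

```bash
python3 g.py 448 -20 100 0
```

```text
t 1.73 tcp [441.5 -14.3 159.9] F [ 0.1 -1.1 -0.4] w 85.2
shift [ 5.7  5.2 60. ] turn [ 0.007 -0.015 -0.003] dq6 1.49
```

>>> servo_tool(targets="0.007 -0.015 0 5 5 10 85; 0 0 0 0 0 20 85; 0 0 0 0 0 20 85; 0 0 0 0 0 10 85; 0 0 0 0 0 0 85")

```text
time: 2.15
tool_pos: [0.4493, -0.0124, 0.0999]
tcp_rot: [-3.14, -0.014, -0.008]
wrist_force: [0.6, -0.3, 0.0]
width: 0.991
```

```bash
python3 g.py 448 -20 25 0; python3 - <<'E'
from h import *
s=Cam("scene"); t=Cam("top"); crop(s,"g1",200,100,360,260,4); 
E
```

```text
t 2.15 tcp [449.3 -12.4  99.9] F [ 0.6 -0.3  0. ] w 84.6
shift [-1.7  7.7 74.9] turn [-0.001 -0.005  0.009] dq6 1.48
```

View pics/g1.png

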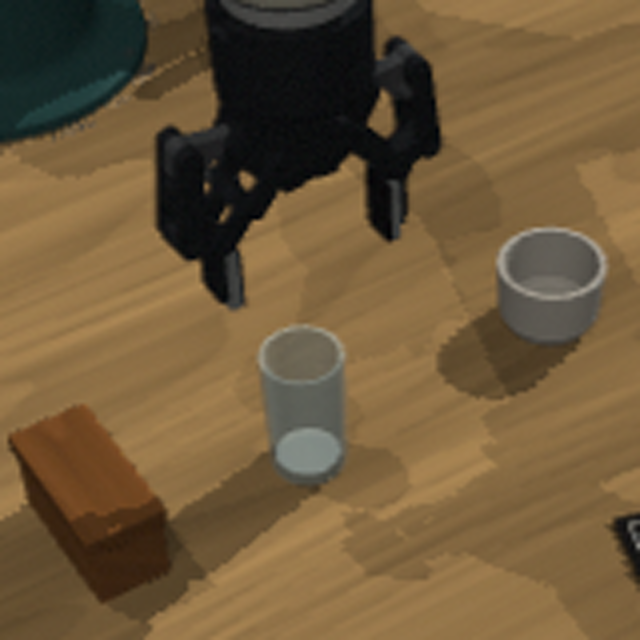

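>>> servo_tool(targets="0 0 0.009 -1.5 7.5 0 85; 0 0 0 0 0 0 85; 0 0 0 0 0 0 85")

```text
time: 2.5
tool_pos: [0.4511, -0.0218, 0.1049]
tcp_rot: [-3.141, 0.004, -0.02]
wrist_force: [0.1, 1.1, 0.1]
width: 0.996
```

```bash
python3 g.py 448 -20 25 0
```

```text
t 2.5 tcp [451.1 -21.8 104.9] F [0.1 1.1 0.1] w 85.1
shift [-4.1 -1.8 79.8] turn [-0.    -0.012 -0.002] dq6 1.47
```

```bash
python3 - <<'E'
from h import *
for i in range(8):
    s=bot.read_state(); print(s["time"],(s["tool_pos"]*1000).round(1),s["tcp_rot"].round(3),s["q"].round(4)); read_camera("top")
E
```

```text
2.5 [451.1 -21.8 104.9] [-3.141  0.004 -0.02 ] [-1.0470e-01 -8.5400e-02  2.1787e+00  1.8000e-03  1.0359e+00  1.4674e+00]
2.55 [451.3 -21.9 105. ] [-3.141e+00  3.000e-03 -2.000e-02] [-1.0470e-01 -8.5500e-02  2.1785e+00  1.6000e-03  1.0358e+00  1.4675e+00]
2.6 [451.2 -21.7 104.8] [-3.141e+00  3.000e-03 -2.000e-02] [-1.0440e-01 -8.5300e-02  2.1787e+00  1.7000e-03  1.0357e+00  1.4675e+00]
2.65 [450.9 -21.5 104.6] [-3.141e+00  3.000e-03 -1.900e-02] [-1.0410e-01 -8.5000e-02  2.1790e+00  1.8000e-03  1.0357e+00  1.4675e+00]
2.7 [450.7 -21.4 104.3] [-3.141e+00  2.000e-03 -1.800e-02] [-1.0390e-01 -8.4800e-02  2.1793e+00  1.8000e-03  1.0357e+00  1.4675e+00]
2.75 [450.6 -21.3 104.1] [-3.141e+00  2.000e-03 -1.800e-02] [-1.0370e-01 -8.4600e-02  2.1796e+00  1.8000e-03  1.0356e+00  1.4675e+00]
2.8 [450.4 -21.2 104. ] [-3.141e+00  2.000e-03 -1.700e-02] [-1.0360e-01 -8.4400e-02  2.1797e+00  1.8000e-03  1.0356e+00  1.4674e+00]
2.85 [450.3 -21.2 103.8] [-3.141e+00  2.000e-03 -1.700e-02] [-1.0350e-01 -8.4300e-02  2.1798e+00  1.8000e-03  1.0356e+00  1.4675e+00]
```

>>> servo_tool(targets="0 -0.01 0 -2.5 -1.2 20 85; 0 0 0 0 0 20 85; 0 0 0 0 0 20 85; 0 0 0 0 0 12 85; 0 0 0 0 0 4 85")

```text
time: 3.32
tool_pos: [0.4517, -0.0198, 0.028]
tcp_rot: [3.141, -0.0, 0.012]
wrist_force: [-0.3, 1.2, -0.8]
width: 0.993
```

```bash
python3 g.py 448 -20 25 0
```

```text
t 3.32 tcp [451.7 -19.8  28. ] F [-0.3  1.2 -0.8] w 84.8
shift [-3.8  0.2  3. ] turn [ 0.    -0.008 -0.   ] dq6 1.47
```

>>> servo_tool(targets="0 -0.008 0 -3.5 0 2 85; 0 0 0 -1 0 0 85; 0 0 0 0 0 0 60")

```text
time: 3.57
tool_pos: [0.4457, -0.0194, 0.025]
tcp_rot: [-3.142, -0.0, 0.007]
wrist_force: [0.5, -0.0, 0.0]
width: 0.88
```

```bash
python3 g.py 448 -20 25 0
```

```text
t 3.57 tcp [445.7 -19.4  25. ] F [ 0.5 -0.   0. ] w 75.2
shift [2.3 0.6 0. ] turn [-0.     0.004  0.   ] dq6 1.47
```

>>> servo_tool(targets="0 0 0 2 0.5 0 55; 0 0 0 0 0 0 50; 0 0 0 0 0 0 44; 0 0 0 0 0 0 40; 0 0 0 0 0 0 40; 0 0 0 0 0 0 40; 0 0 0 0 0 0 40", newtons=30)

```text
time: 4.15
tool_pos: [0.4506, -0.0202, 0.0283]
tcp_rot: [3.141, 0.0, 0.003]
wrist_force: [-0.5, 0.0, -1.6]
width: 0.518
```

```bash
python3 - <<'E'
from h import *
s=Cam("scene"); crop(s,"g2",200,100,360,260,4); t=Cam("top"); crop(t,"g2t",280,240,400,360,4)
E
python3 g.py 448 -20 150 0
```

```text
t 4.25 tcp [450.5 -20.2  28.2] F [ 0.1 -0.6 -1.9] w 44.6
shift [  -2.3   -0.2 -121.8] turn [ 0.    -0.002  0.   ] dq6 1.47
```

View pics/g2.png

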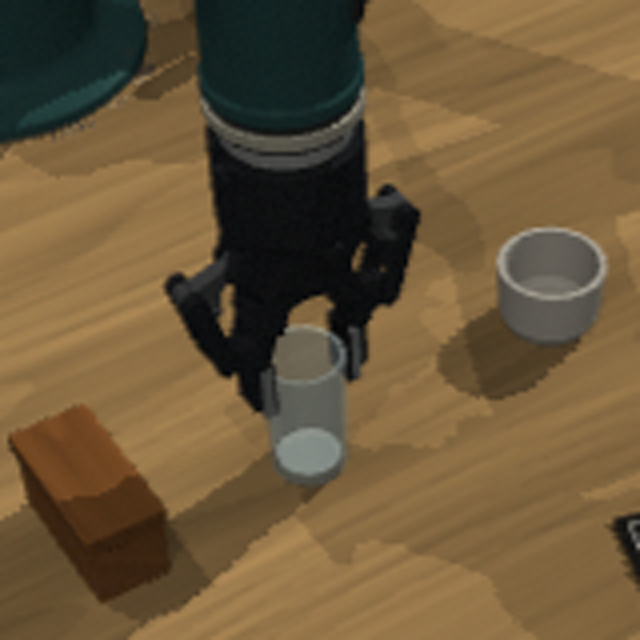

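>>> servo_tool(targets="0 0 0 0 0 -8 40; 0 0 0 0 0 -20 40; 0 0 0 0 0 -25 40; 0 0 0 4 -8 -22 40; 0 0 0 12 -20 -10 40; 0 0 0 17 -29 0 40; 0 0 0 19 -32 0 40; 0 0 0 19 -32 0 40")

```text
time: 4.92
tool_pos: [0.5188, 0.0998, 0.1191]
tcp_rot: [3.14, -0.014, -0.005]
wrist_force: [0.6, -0.8, -1.4]
width: 0.519
```

```bash
python3 g.py 635.3 291.9 100 0
```

```text
t 4.92 tcp [518.8  99.8 119.1] F [ 0.6 -0.8 -1.4] w 44.3
shift [ 114.9 -193.2   18.4] turn [ 0.002  0.003 -0.009] dq6 1.72
```

>>> servo_tool(targets="0 0 -0.009 19 -32 0 40; 0 0 0 19 -32 2 40; 0 0 0 18 -32 3 40; 0 0 0 18 -30 3 40; 0 0 0 14 -24 3 40; 0 0 0 8 -13 3 40; 0 0 0 3 -5 3 40; 0 0 0 0 0 0 40")

```text
time: 5.58
tool_pos: [0.6259, 0.2847, 0.1059]
tcp_rot: [-3.14, -0.01, -0.006]
wrist_force: [0.1, 0.5, -2.3]
width: 0.524
```

```bash
python3 g.py 635.3 291.9 32.2 0
```

```text
t 5.58 tcp [625.9 284.7 105.9] F [ 0.1  0.5 -2.3] w 44.7
shift [ 9.2 -7.  73.8] turn [-0.002 -0.004  0.007] dq6 1.95
```

>>> servo_tool(targets="0 0 0.005 9 -7 8 40; 0 0 0 2 -1 16 40; 0 0 0 0 0 16 40; 0 0 0 0 0 12 40; 0 0 0 0 0 4 40; 0 0 0 0 0 0 40")

```text
time: 6.08
tool_pos: [0.6338, 0.2867, 0.0465]
tcp_rot: [3.139, -0.001, -0.001]
wrist_force: [-0.6, 0.2, -0.7]
width: 0.52
```

```bash
python3 g.py 635.3 291.9 32.2 0;python3 - <<'E'
from h import *
for i in range(3): s=Cam("scene")
crop(s,"g3",360,120,480,240,5); t=Cam("top"); crop(t,"g3t",140,160,280,280,4)
E
python3 g.py 635.3 291.9 32.2 0
```

```text
t 6.08 tcp [633.8 286.7  46.5] F [-0.6  0.2 -0.7] w 44.4
shift [ 1.5 -5.2 14.3] turn [ 0.002  0.001 -0.001] dq6 1.96
t 6.28 tcp [636.1 288.3  49.4] F [ 0.8  0.6 -1.7] w 44.7
shift [-0.8 -3.6 17.2] turn [ 0.    -0.004 -0.   ] dq6 1.96
```

View pics/g3.png

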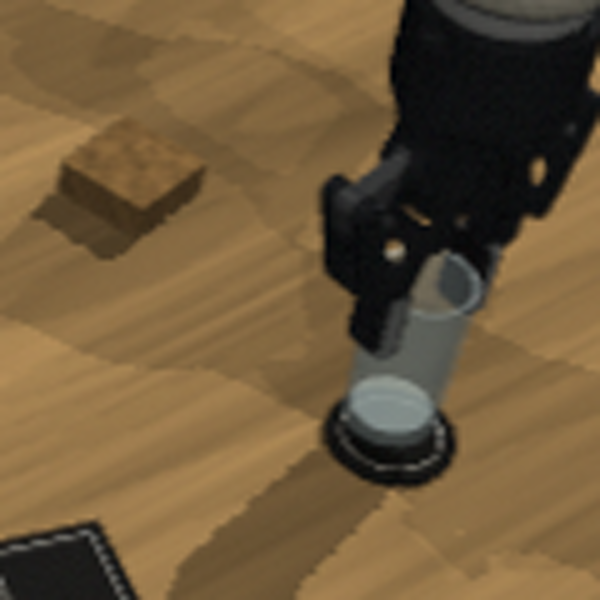

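>>> servo_tool(targets="0 0 0 -0.5 -3.6 3 40; 0 0 0 0 -0.5 3 40; 0 0 0 0 0 3 40; 0 0 0 0 0 2 40; 0 0 0 0 0 0 40")

```text
time: 6.7
tool_pos: [0.6383, 0.2942, 0.0417]
tcp_rot: [-3.139, -0.0, -0.017]
wrist_force: [-0.5, 0.1, -1.9]
width: 0.522
```

```bash
python3 -c "
from h import *
for i in range(3): read_camera('top')"
python3 g.py 635.3 291.9 32.2 0
```

```text
t 6.85 tcp [638.4 294.2  42. ] F [ 0.   0.8 -1.4] w 44.5
shift [-3.2  2.3  9.8] turn [-0.003 -0.011  0.   ] dq6 1.97
```

>>> servo_tool(targets="-0.003 -0.009 0 -2.5 1.8 2 40; 0 0 0 0 0 2 40; 0 0 0 0 0 2 40; 0 0 0 0 0 1 40")

```text
time: 7.18
tool_pos: [0.6361, 0.2922, 0.0349]
tcp_rot: [3.141, -0.0, 0.003]
wrist_force: [-0.4, -0.4, -1.8]
width: 0.527
```

```bash
python3 -c "
from h import *
for i in range(3): read_camera('top')"
python3 g.py 635.3 291.9 32.2 0
```

```text
t 7.33 tcp [636.2 292.3  35.1] F [-0.1  0.1 -1.3] w 44.8
shift [-0.9  0.4  2.9] turn [ 0.    -0.002  0.   ] dq6 1.97
```

>>> servo_tool(targets="0 -0.002 0 -0.7 0.3 1 40; 0 0 0 0 0 0.8 40; 0 0 0 0 0 0.6 40; 0 0 0 0 0 0.2 40")

```text
time: 7.67
tool_pos: [0.6357, 0.292, 0.0326]
tcp_rot: [-3.142, 0.0, -0.0]
wrist_force: [0.3, -0.4, -2.2]
width: 0.523
```

```bash
python3 -c "
from h import *
for i in range(3): s=Cam('scene')
crop(s,'g4',380,140,480,240,6); t=Cam('top'); crop(t,'g4t',140,160,280,280,4)"
python3 g.py 635.3 291.9 32.2 0
```

```text
t 7.87 tcp [635.7 292.1  32.7] F [ 0.2 -0.1 -0.9] w 44.5
shift [-0.4  0.2  0.5] turn [-0. -0.  0.] dq6 1.97
```

View pics/g4.png

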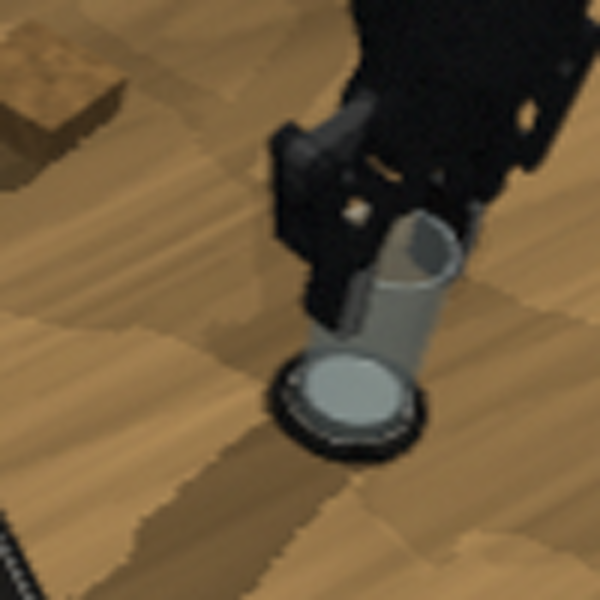

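>>> servo_tool(targets="0 0 0 -0.2 0 0.6 40; 0 0 0 0 0 0.5 40; 0 0 0 0 0 0 40")

```text
time: 8.12
tool_pos: [0.6357, 0.2922, 0.0318]
tcp_rot: [-3.141, -0.0, -0.001]
wrist_force: [-0.4, -0.5, -0.6]
width: 0.524
```

```bash
python3 -c "
from h import *
for i in range(4): read_camera('top'); print(bot.read_state()['wrist_force'].round(1))"
python3 g.py 635.3 291.9 32.2 0
```

```text
[-0.2  1.1 -1.2]
[-1.   0.2 -1.2]
[ 0.1 -0.7 -1. ]
[ 0.6 -0.3 -2.4]
t 8.32 tcp [635.8 292.2  31.9] F [ 0.6 -0.3 -2.4] w 44.7
shift [-0.5  0.3 -0.3] turn [-0.    -0.001  0.   ] dq6 1.97
```

>>> servo_tool(targets="0 0 0 -0.2 0 0.7 40; 0 0 0 0 0 0.5 40; 0 0 0 0 0 0 40")

```text
time: 8.57
tool_pos: [0.636, 0.2924, 0.0312]
tcp_rot: [-3.141, -0.0, -0.003]
wrist_force: [0.4, -1.0, -1.4]
width: 0.521
```

```bash
cat > f.py <<'E'
from h import *
F=[]
for i in range(5): read_camera('top'); F.append(bot.read_state()['wrist_force'])
print(np.mean(F,0).round(2))
E
python3 f.py
python3 g.py 635.3 291.9 32.2 0
```

```text
[ 0.03  0.08 -1.11]
t 8.82 tcp [636.  292.4  31.2] F [-0.4 -0.4 -0.6] w 44.3
shift [-0.7  0.5 -1. ] turn [-0.001 -0.002  0.   ] dq6 1.97
```

>>> servo_tool(targets="0 -0.002 0 -0.6 0.4 0.8 40; 0 0 0 0 0 0.6 40; 0 0 0 0 0 0 40")

```text
time: 9.07
tool_pos: [0.6364, 0.2924, 0.0312]
tcp_rot: [-3.14, -0.0, -0.003]
wrist_force: [-0.1, -0.1, -2.2]
width: 0.522
```

```bash
python3 f.py
python3 g.py 635.3 291.9 32.2 0; python3 -c "
from h import *
s=Cam('scene');crop(s,'g5',390,150,470,230,8)"
```

```text
[0.19 0.35 0.22]
t 9.32 tcp [636.5 292.5  31.1] F [-0.5  0.2 -0.6] w 44.7
shift [-1.2  0.6 -1.1] turn [-0.002 -0.002  0.   ] dq6 1.96
```

View pics/g5.png

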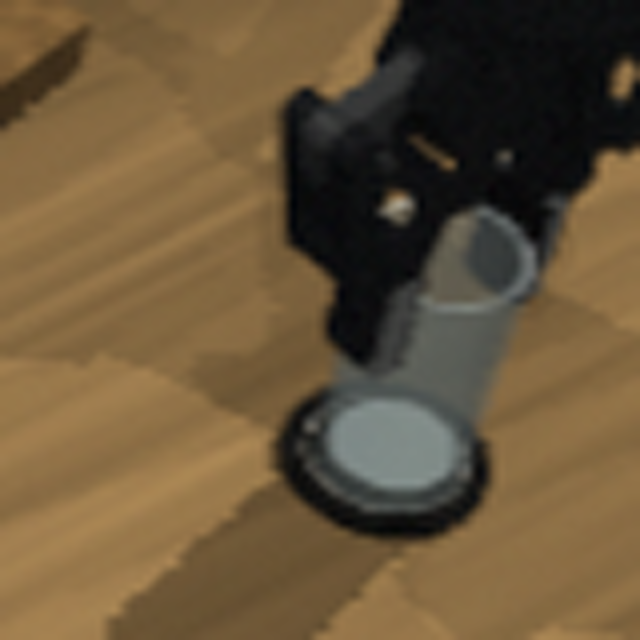

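>>> servo_tool(targets="0 0 0 0 0 0 50; 0 0 0 0 0 0 55; 0 0 0 0 0 0 60; 0 0 0 0 0 0 70; 0 0 0 0 0 0 80; 0 0 0 0 0 -5 85; 0 0 0 0 0 -15 85; 0 0 0 0 0 -25 85")

```text
time: 10.03
tool_pos: [0.631, 0.2903, 0.0706]
tcp_rot: [3.138, 0.0, -0.017]
wrist_force: [0.4, 0.4, -0.0]
width: 0.998
```

>>> servo_tool(targets="0 0 0 0 0 -30 85; 0 0 0 -20 10 -20 85; 0 0 0 -30 20 0 85; 0 0 0 -30 20 0 85; 0 0 0 -30 20 0 85; 0 0 0 -28 18 0 85; 0 0 0 -25 16 0 85; 0 0 0 -10 7 0 85")

```text
time: 10.7
tool_pos: [0.4629, 0.1806, 0.1419]
tcp_rot: [-3.135, -0.003, -0.024]
wrist_force: [0.2, -0.7, -0.7]
width: 0.995
```

```bash
python3 - <<'E'
from m import *
gray=(S<60).astype(np.uint8)*255
crop(t,"g6",170,190,260,270,8)
E
python3 g.py 429.6 157.7 80 0
```

```text
t 10.75 tcp [462.2 180.  142.1] F [-2.3 -0.5 -0.9] w 85.2
shift [-33.6  22.6  61.4] turn [-0.006 -0.015  0.002] dq6 1.89
```

View pics/g6.png

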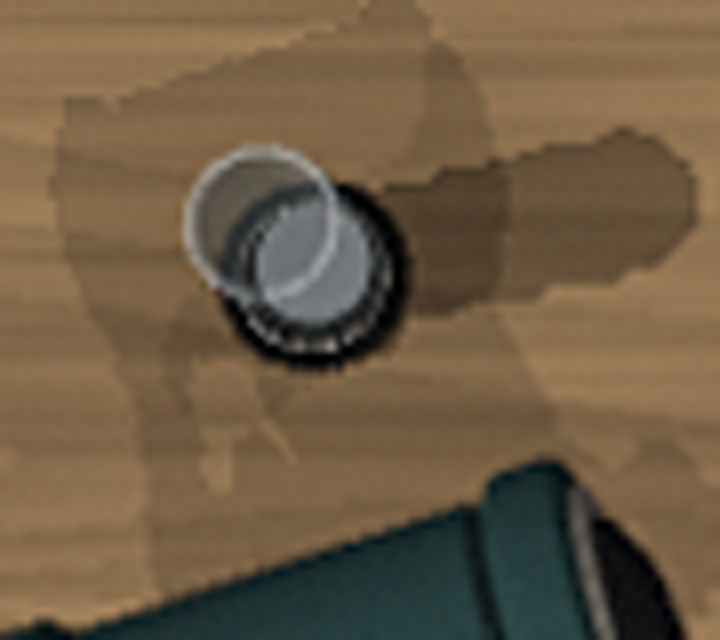

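```bash
python3 - <<'E'
from m import *
print('rim',t.ray([(202.25,217.6)],.084),'floor',t.ray([(208.5,222.25)],.009))
dark=(V<60).astype(np.uint8)*255
c=comp(cv2.morphologyEx(dark,cv2.MORPH_CLOSE,np.ones((9,9))),0,(192,206,232,242)); fit(c,.004,'c')
# bowl precise
print(t.ray([(209.5,224.5)],.004))
E
```

```text
rim [[0.63453139 0.29155996 0.084     ]] floor [[0.63607207 0.29241747 0.009     ]]
   ellipse 632.2 291.9 55.0 58.9
[[0.63131647 0.29081132 0.004     ]]
```

```bash
python3 - <<'E'
from h import *
s=Cam("scene"); x0,y0=405,160;f=12
im=cv2.resize(s.bgr[y0:y0+65,x0:x0+65],None,fx=f,fy=f,interpolation=cv2.INTER_CUBIC)
a=np.linspace(0,2*np.pi,200)
def ci(x,y,z,r,col):
    p=((s.proj(np.c_[x+r*np.cos(a),y+r*np.sin(a),0*a+z])-[x0,y0]+.5)*f).astype(np.int32); cv2.polylines(im,[p.reshape(-1,1,2)],True,col,1)
ci(.6328,.2921,.004,.03,(0,0,255)); ci(.635,.292,.084,.023,(0,255,0)); ci(.635,.292,.004,.021,(0,255,0)); ci(.6328,.2921,.084,.023,(0,255,255))
cv2.imwrite("pics/g7.png",im[:600])
E
```

```text
(no output)
```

View pics/g7.png

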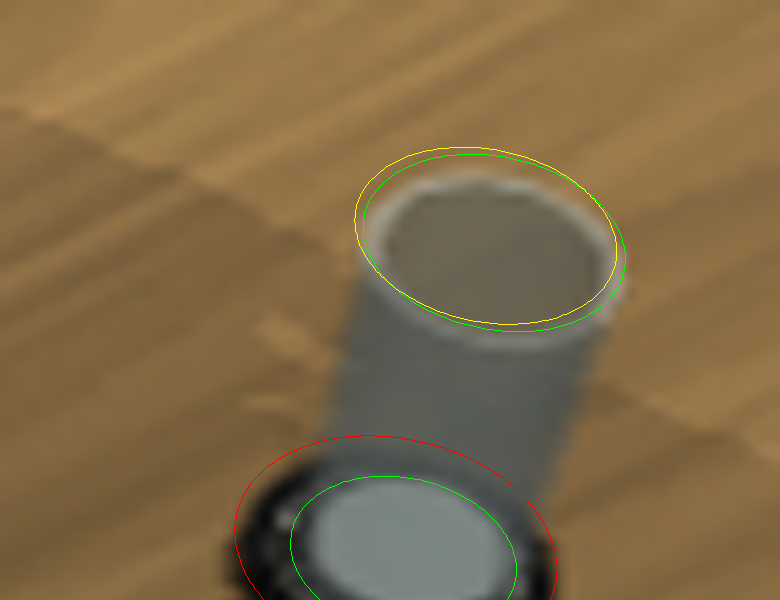

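>>> servo_tool(targets="0 -0.01 0 12 -8 0 85; 0 0 0 28 -18 0 85; 0 0 0 32 -21 0 85; 0 0 0 32 -21 0 85; 0 0 0 30 -19 0 85; 0 0 0 24 -15 0 85; 0 0 0 12 -7 -2 85; 0 0 0 3 -2 0 85")

```text
time: 11.52
tool_pos: [0.6557, 0.3044, 0.1529]
tcp_rot: [-3.127, -0.002, -0.034]
wrist_force: [0.6, 0.8, -0.0]
width: 0.997
```

```bash
python3 f.py; python3 g.py 636.5 292.4 110 0
```

```text
[ 0.08  0.06 -0.09]
t 11.77 tcp [650.9 301.3 152. ] F [ 0.1 -0.2 -0.1] w 85.2
shift [-15.1   9.4  41.6] turn [-0.012 -0.017  0.001] dq6 1.96
```

>>> servo_tool(targets="-0.012 -0.015 0 -14 9 0 85; 0 0 0 0 0 10 85; 0 0 0 0 0 15 85; 0 0 0 0 0 10 85; 0 0 0 0 0 0 85")

```text
time: 12.18
tool_pos: [0.6337, 0.2899, 0.115]
tcp_rot: [-3.141, 0.001, -0.005]
wrist_force: [-1.1, -0.3, -0.0]
width: 0.994
```

```bash
python3 f.py; python3 g.py 636.5 292.4 32 0
```

```text
[ 0.15 -0.03  0.23]
t 12.43 tcp [636.3 291.1 118.9] F [ 0.2 -0.1  0.2] w 85.5
shift [-0.5 -1.1 86.9] turn [-0.003 -0.008 -0.   ] dq6 1.97
```

>>> servo_tool(targets="-0.002 -0.006 0 0 -1 15 85; 0 0 0 0 0 22 85; 0 0 0 0 0 22 85; 0 0 0 0 0 14 85; 0 0 0 0 0 5 85; 0 0 0 0 0 0 85")

```text
time: 12.93
tool_pos: [0.6413, 0.2948, 0.0396]
tcp_rot: [-3.137, 0.0, -0.016]
wrist_force: [-0.6, 0.2, -0.5]
width: 0.998
```

```bash
python3 f.py; python3 g.py 636.5 292.4 32 0
```

```text
[0.29 0.42 0.15]
t 13.18 tcp [643.6 295.6  43.4] F [0.2 0.3 0.7] w 84.9
shift [-7.2  3.3 11.3] turn [-0.006 -0.015 -0.   ] dq6 1.97
```

>>> servo_tool(targets="-0.005 -0.013 0 -6 2.8 4 85; 0 0 0 -0.5 0 4 85; 0 0 0 0 0 2 85; 0 0 0 0 0 0 80")

```text
time: 13.52
tool_pos: [0.639, 0.2936, 0.0366]
tcp_rot: [-3.138, 0.0, -0.011]
wrist_force: [-0.2, -0.1, -1.3]
width: 0.936
```

```bash
python3 f.py; python3 g.py 636.5 292.4 32 0
```

```text
[0.08 0.06 0.16]
t 13.77 tcp [639.2 293.8  36.9] F [-0.3 -0.3  0. ] w 79.8
shift [-2.8  1.4  4.9] turn [-0.004 -0.007 -0.   ] dq6 1.97
```

>>> servo_tool(targets="-0.004 -0.007 0 -2.6 1.2 2 75; 0 0 0 0 0 1 60; 0 0 0 0 0 0 50; 0 0 0 0 0 0 40; 0 0 0 0 0 0 40; 0 0 0 0 0 0 40; 0 0 0 0 0 0 40")

```text
time: 14.35
tool_pos: [0.6369, 0.2927, 0.0342]
tcp_rot: [3.141, -0.0, 0.001]
wrist_force: [-0.6, -0.1, 0.0]
width: 0.522
```

```bash
python3 f.py; python3 g.py 636.5 292.4 32 0
```

```text
[-0.07 -0.06  0.14]
t 14.6 tcp [636.9 292.7  34.2] F [0.2 0.3 0.1] w 44.7
shift [-0.4  0.3  2.2] turn [ 0.    -0.001 -0.   ] dq6 1.97
```

>>> servo_tool(targets="0 0 0 0 0 -2 40; 0 0 0 0 0 -2 40; 0 0 0 -2.5 0 0 40; 0 0 0 0 0 0 40; 0 0 0 0 0 0 40")

```text
time: 15.02
tool_pos: [0.6328, 0.2921, 0.037]
tcp_rot: [3.14, -0.0, -0.003]
wrist_force: [0.2, 0.0, -2.2]
width: 0.519
```

```bash
python3 f.py; python3 g.py 634 292.4 34.2 0
```

```text
[-0.13 -0.16 -1.57]
t 15.27 tcp [633.  292.2  37. ] F [-0.3  0.6 -2.2] w 44.6
shift [ 1.  -0.2  2.8] turn [ 0.001  0.002 -0.   ] dq6 1.97
```

>>> servo_tool(targets="0.001 0.002 0 0.4 0 1.2 40; 0 0 0 0 0 0.8 40; 0 0 0 0 0 0.5 40; 0 0 0 0 0 0.3 40; 0 0 0 0 0 0 40")

```text
time: 15.68
tool_pos: [0.6338, 0.2922, 0.0341]
tcp_rot: [3.141, -0.001, 0.001]
wrist_force: [0.7, 0.4, -1.2]
width: 0.524
```

```bash
python3 f.py; python3 g.py 634 292.4 34.2 0
```

```text
[-0.08 -0.04 -1.29]
t 15.93 tcp [633.8 292.2  34.2] F [-0.6 -0.3 -1. ] w 44.5
shift [ 0.2 -0.2 -0. ] turn [ 0.    -0.001 -0.   ] dq6 1.97
```

>>> servo_tool(targets="0 0 0 0 0 0.6 40; 0 0 0 0 0 0.5 40; 0 0 0 0 0 0 40")

```text
time: 16.18
tool_pos: [0.6343, 0.2923, 0.0343]
tcp_rot: [-3.142, 0.001, -0.002]
wrist_force: [0.3, 0.8, -2.2]
width: 0.521
```

```bash
python3 f.py; python3 g.py 634 292.4 34.2 0
```

```text
[-0.09  0.11 -0.26]
t 16.43 tcp [634.3 292.3  34.2] F [-0.3 -0.3 -0.6] w 44.2
shift [-0.3 -0.1 -0. ] turn [ 0.    -0.002 -0.   ] dq6 1.97
```

Contact; release and retreat towards the bowl.

>>> servo_tool(targets="0 0 0 0 0 0 50; 0 0 0 0 0 0 55; 0 0 0 0 0 0 60; 0 0 0 0 0 0 70; 0 0 0 0 0 0 80; 0 0 0 0 0 -5 85; 0 0 0 0 0 -15 85; 0 0 0 0 0 -25 85")

```text
time: 17.1
tool_pos: [0.6296, 0.2905, 0.0745]
tcp_rot: [3.137, -0.001, -0.015]
wrist_force: [-0.3, -0.0, 0.5]
width: 0.994
```

>>> servo_tool(targets="0 0 0 0 0 -30 85; 0 0 0 -20 12 -10 85; 0 0 0 -30 20 0 85; 0 0 0 -30 20 0 85; 0 0 0 -30 20 0 85; 0 0 0 -30 20 0 85; 0 0 0 -22 16 0 85; 0 0 0 -12 8 0 85")

```text
time: 17.77
tool_pos: [0.4609, 0.1761, 0.1351]
tcp_rot: [-3.135, -0.003, -0.028]
wrist_force: [-0.6, -0.6, 0.8]
width: 0.991
```

```bash
cat > ck.py <<'E'
from m import *
crop(t,"g8",180,195,240,245,12)
E
python3 ck.py; python3 g.py 429.6 157.7 80 0
```

```text
t 17.82 tcp [459.2 175.2 135. ] F [-3.6 -1.6 -0.7] w 85.2
shift [-30.5  17.7  54.4] turn [-0.005 -0.016  0.002] dq6 1.88
```

View pics/g8.png

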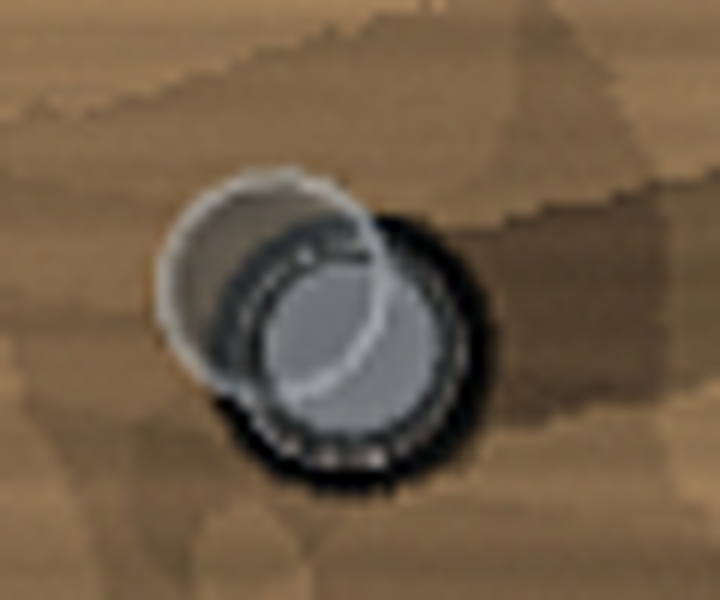

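>>> servo_tool(targets="-0.005 -0.016 0 -26 15 8 85; 0 0 0 0 0 12 85; 0 0 0 0 0 12 85; 0 0 0 0 0 10 85; 0 0 0 0 0 0 85")

```text
time: 18.23
tool_pos: [0.4362, 0.1606, 0.0981]
tcp_rot: [-3.137, -0.001, -0.02]
wrist_force: [-0.5, -0.1, 0.2]
width: 0.993
```

```bash
python3 f.py; python3 g.py 429.6 157.7 6 0
```

```text
[ 0.32  0.04 -0.37]
t 18.48 tcp [437.7 161.1 100.1] F [-0.2  0.3 -0.1] w 85.2
shift [-9.5  3.9 93.9] turn [-0.005 -0.015  0.001] dq6 1.87
```

>>> servo_tool(targets="-0.005 -0.015 0 -8 3 10 85; 0 0 0 0 0 10 85; 0 0 0 0 0 10 85; 0 0 0 0 0 5 85; 0 0 0 0 0 0 85")

```text
time: 18.9
tool_pos: [0.4304, 0.1585, 0.0623]
tcp_rot: [-3.142, -0.002, -0.001]
wrist_force: [-0.2, 0.1, 1.2]
width: 0.995
```

```bash
python3 f.py; python3 g.py 429.6 157.7 6 0
```

```text
[-0.51 -0.12 -0.2 ]
t 19.15 tcp [432.1 159.   64.6] F [0.3 0.3 0. ] w 85.2
shift [-2.8  1.4 58.6] turn [-0.001 -0.004  0.001] dq6 1.87
```

>>> servo_tool(targets="-0.001 -0.003 0 -2.5 1.3 10 85; 0 0 0 -0.5 0 14 85; 0 0 0 -0.5 0 14 85; 0 0 0 -0.5 0 8 85; 0 0 0 0 0 2 85")

```text
time: 19.57
tool_pos: [0.4313, 0.1586, 0.0167]
tcp_rot: [-3.139, -0.002, -0.013]
wrist_force: [-0.0, 0.2, 0.9]
width: 0.994
```

```bash
python3 f.py; python3 g.py 429.6 157.7 6 0
```

```text
[ 0.   -0.17  0.07]
t 19.82 tcp [433.1 159.1  18.8] F [ 0.  -0.3  0.2] w 85.3
shift [-3.7  1.5 12.8] turn [-0.003 -0.012  0.001] dq6 1.87
```

>>> servo_tool(targets="-0.003 -0.011 0 -3 1.2 4 85; 0 0 0 0 0 4 85; 0 0 0 0 0 2 85; 0 0 0 0 0 0 80")

```text
time: 20.15
tool_pos: [0.4322, 0.1585, 0.0101]
tcp_rot: [-3.14, -0.002, -0.007]
wrist_force: [-0.3, -0.6, -0.1]
width: 0.933
```

```bash
python3 f.py; python3 g.py 429.6 157.7 6 0;  python3 -c "
from h import *
s=Cam('scene');crop(s,'b1',280,110,400,220,6)"
```

```text
[ 0.28 -0.02  0.31]
t 20.4 tcp [432.4 158.6  10.5] F [ 1.2  0.3 -0.2] w 80.0
shift [-2.8  0.9  4.5] turn [-0.002 -0.005  0.001] dq6 1.87
```

View pics/b1.png

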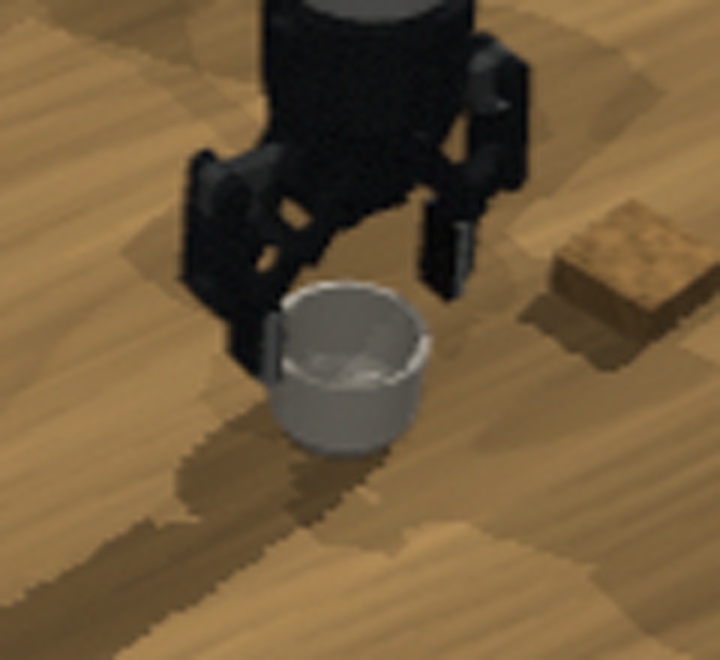

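>>> servo_tool(targets="-0.002 -0.005 0 -2.5 0.8 3 80; 0 0 0 0 0 1.5 75; 0 0 0 0 0 0 68; 0 0 0 0 0 0 60; 0 0 0 0 0 0 56; 0 0 0 0 0 0 56; 0 0 0 0 0 0 56", newtons=35)

```text
time: 21.03
tool_pos: [0.4298, 0.1578, 0.0063]
tcp_rot: [3.141, 0.002, -0.001]
wrist_force: [-1.2, -0.4, 0.9]
width: 0.71
```

```bash
python3 f.py; python3 g.py 429.6 157.7 6 0
```

```text
[-0.18 -0.17  0.58]
t 21.28 tcp [429.9 157.8   6.3] F [1.1 0.2 0.4] w 61.0
shift [-0.3  0.1  0.3] turn [0.001 0.001 0.001] dq6 1.87
```

>>> servo_tool(targets="0 0 0 0 0 -8 56; 0 0 0 0 0 -18 56; 0 0 0 0 0 -25 56; 0 0 0 6 8 -20 56; 0 0 0 14 21 -8 56; 0 0 0 18 27 0 56; 0 0 0 19 28 0 56; 0 0 0 19 28 0 56")

```text
time: 21.95
tool_pos: [0.5027, 0.0461, 0.0896]
tcp_rot: [3.141, 0.017, -0.01]
wrist_force: [0.4, 0.2, -0.2]
width: 0.714
```

```bash
python3 g.py 609.7 -110 80 0
```

```text
t 21.95 tcp [502.7  46.1  89.6] F [ 0.4  0.2 -0.2] w 61.0
shift [105.4 157.2   9.1] turn [0.001 0.006 0.011] dq6 1.6
```

>>> servo_tool(targets="0 0 0.01 19 28 0 56; 0 0 0 19 28 0 56; 0 0 0 18 27 0 56; 0 0 0 15 22 0 56; 0 0 0 9 14 0 56; 0 0 0 4 7 0 56; 0 0 0 0 0 0 56")

```text
time: 22.53
tool_pos: [0.5938, -0.0927, 0.0927]
tcp_rot: [3.139, -0.008, -0.003]
wrist_force: [1.3, 0.2, -1.6]
width: 0.709
```

```bash
python3 f.py; python3 g.py 609.7 -110 10.3 0
```

```text
[-0.24  0.1  -1.56]
t 22.78 tcp [592.1 -89.8  92.3] F [-0.5  0.8 -1.5] w 60.5
shift [17.9 20.  82. ] turn [ 0.002  0.003 -0.002] dq6 1.38
```

>>> servo_tool(targets="0 0 0 10 11 8 56; 0 0 0 6 7 14 56; 0 0 0 0 0 16 56; 0 0 0 0 0 14 56; 0 0 0 0 0 6 56; 0 0 0 0 0 0 56")

```text
time: 23.28
tool_pos: [0.6068, -0.1026, 0.0315]
tcp_rot: [3.141, 0.008, -0.005]
wrist_force: [-0.1, 0.4, -2.7]
width: 0.713
```

```bash
python3 f.py; python3 g.py 609.7 -110 10.3 0
```

```text
[-0.09 -0.43 -1.42]
t 23.53 tcp [ 609.5 -103.6   34.8] F [-0.3 -0.4 -1.6] w 60.9
shift [ 0.1  6.4 24.5] turn [ 0.002 -0.003  0.004] dq6 1.36
```

>>> servo_tool(targets="0 -0.003 0.003 -1 5.5 4 56; 0 0 0 -0.5 0 6 56; 0 0 0 -0.3 0 5 56; 0 0 0 0 0 3 56; 0 0 0 0 0 0.5 56")

```text
time: 23.95
tool_pos: [0.6103, -0.1106, 0.0181]
tcp_rot: [3.138, 0.001, 0.009]
wrist_force: [0.1, 0.1, -0.3]
width: 0.716
```

```bash
python3 f.py; python3 g.py 609.7 -110 10.3 0;  python3 -c "
from h import *
s=Cam('scene');crop(s,'b2',220,200,340,310,6)"
```

```text
[-0.33 -0.38 -1.25]
t 24.2 tcp [ 611.  -110.5   19.1] F [-0.3 -0.7 -1.6] w 60.8
shift [-1.4 -0.6  8.8] turn [ 0.004 -0.007  0.001] dq6 1.35
```

View pics/b2.png

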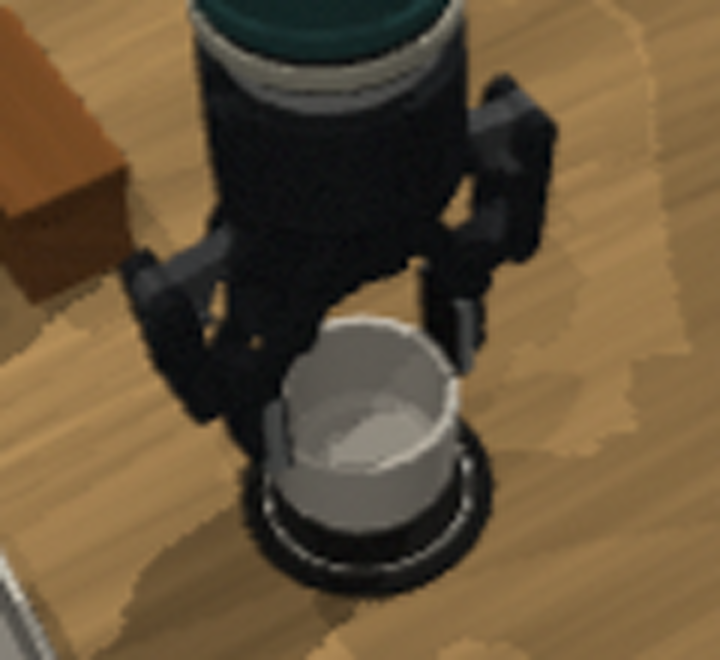

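>>> servo_tool(targets="0.003 -0.006 0 -1.2 -0.5 2 56; 0 0 0 0 0 2 56; 0 0 0 0 0 1.5 56; 0 0 0 0 0 0.8 56; 0 0 0 0 0 0.2 56")

```text
time: 24.67
tool_pos: [0.6104, -0.11, 0.0127]
tcp_rot: [3.141, 0.002, 0.003]
wrist_force: [0.6, 0.9, -1.6]
width: 0.712
```

```bash
python3 f.py; python3 g.py 609.7 -110 10.3 0
```

```text
[ 0.12 -0.02 -1.25]
t 24.92 tcp [ 610.6 -110.    13. ] F [ 0.8 -0.6 -0.9] w 60.4
shift [-0.9 -0.   2.7] turn [ 0.001 -0.002  0.001] dq6 1.35
```

>>> servo_tool(targets="0 -0.002 0 -0.8 0 0.9 56; 0 0 0 0 0 0.8 56; 0 0 0 0 0 0.6 56; 0 0 0 0 0 0.6 56; 0 0 0 0 0 0 56")

```text
time: 25.33
tool_pos: [0.6101, -0.1101, 0.0104]
tcp_rot: [3.14, 0.002, 0.001]
wrist_force: [-0.7, -0.2, -0.8]
width: 0.709
```

```bash
python3 f.py; python3 g.py 609.7 -110 10.3 0
```

```text
[-0.37  0.29 -1.2 ]
t 25.58 tcp [ 610.1 -110.1   10.4] F [ 0.   0.  -1.3] w 60.7
shift [-0.4 -0.1  0.1] turn [ 0.001 -0.001  0.001] dq6 1.35
```

>>> servo_tool(targets="0 0 0 -0.3 0 0.6 56; 0 0 0 0 0 0.6 56; 0 0 0 0 0 0.3 56")

```text
time: 25.83
tool_pos: [0.6102, -0.1101, 0.0104]
tcp_rot: [3.14, 0.002, 0.002]
wrist_force: [-0.8, 0.4, 1.1]
width: 0.707
```

```bash
python3 f.py; python3 g.py 609.7 -110 10.3 0
```

```text
[-1.81  1.01  4.09]
t 26.08 tcp [ 610.2 -110.1   10.3] F [-2.   1.8  4.9] w 60.6
shift [-0.5 -0.1  0. ] turn [ 0.001 -0.001  0.001] dq6 1.35
```

>>> servo_tool(targets="0 0 0 0 0 0 56; 0 0 0 0 0 0 63; 0 0 0 0 0 0 68; 0 0 0 0 0 0 74; 0 0 0 0 0 0 80; 0 0 0 0 0 -3 85; 0 0 0 0 0 -10 85; 0 0 0 0 0 -20 85")

```text
time: 26.75
tool_pos: [0.6065, -0.1094, 0.0385]
tcp_rot: [-3.141, -0.002, 0.01]
wrist_force: [-0.8, 1.0, 0.5]
width: 0.994
```

>>> servo_tool(targets="0 0 0 0 0 -30 85; 0 0 0 -10 2 -20 85; 0 0 0 -30 6 -10 85; 0 0 0 -35 7 0 85; 0 0 0 -35 7 0 85; 0 0 0 -25 6 0 85; 0 0 0 -12 3 0 85; 0 0 0 0 0 0 85")

```text
time: 27.42
tool_pos: [0.462, -0.1429, 0.1137]
tcp_rot: [3.136, 0.006, 0.018]
wrist_force: [0.2, -0.4, 0.1]
width: 0.997
```

```bash
python3 -c "
from h import *
t=Cam('top');crop(t,'b3',340,200,410,265,10)";python3 g.py 434 -144.5 80 0
```

```text
t 27.47 tcp [ 463.4 -142.9  114.1] F [-0.5  0.7 -0.5] w 85.3
shift [-29.9   1.3  33.7] turn [ 0.005 -0.013  0.004] dq6 1.22
```

View pics/b3.png

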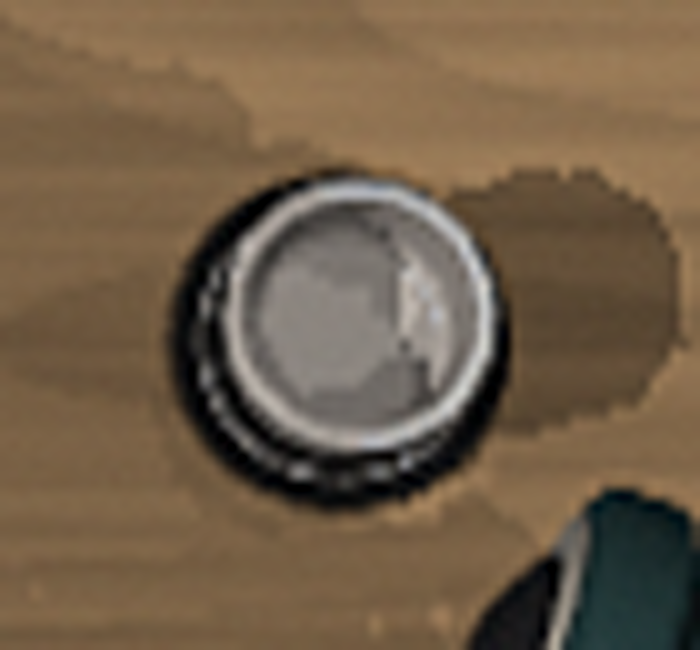

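```bash
python3 - <<'E'
from m import *
print('rim',t.ray([(340+361/10-.5,200+315/10-.5)],.048),'mat',t.ray([(340+341/10-.5,200+341/10-.5)],.004))
E
```

```text
rim [[ 0.609267   -0.11053219  0.048     ]] mat [[ 0.60944568 -0.1099734   0.004     ]]
```

>>> servo_tool(targets="0.005 -0.013 0.004 -18 1 3 85; 0 0 0 -10 0 5 85; 0 0 0 0 0 8 85; 0 0 0 0 0 6 85; 0 0 0 0 0 0 85")

```text
time: 27.93
tool_pos: [0.4426, -0.1442, 0.0927]
tcp_rot: [3.14, 0.003, 0.014]
wrist_force: [-0.1, 0.7, -0.0]
width: 0.995
```

```bash
python3 f.py; python3 g.py 434 -144.5 23 0
```

```text
[0.47 0.04 0.29]
t 28.18 tcp [ 443.5 -144.7   94.4] F [0.6 0.2 0.5] w 85.2
shift [-10.2  -0.4  71.3] turn [ 0.003 -0.011  0.002] dq6 1.2
```

>>> servo_tool(targets="0.002 -0.01 0.002 -8 0 10 85; 0 0 0 -1 0 14 85; 0 0 0 -1 0 14 85; 0 0 0 -0.5 0 10 85; 0 0 0 0 0 3 85; 0 0 0 0 0 0 85")

```text
time: 28.68
tool_pos: [0.433, -0.1453, 0.0409]
tcp_rot: [3.14, -0.0, 0.002]
wrist_force: [-0.6, 0.4, 0.4]
width: 0.996
```

```bash
python3 f.py; python3 g.py 434 -144.5 23 0
```

```text
[ 0.01  0.3  -0.1 ]
t 28.93 tcp [ 434.9 -145.9   42.8] F [-0.1 -0.2 -0.3] w 85.1
shift [-1.  -1.5 19.8] turn [ 0.003 -0.005  0.   ] dq6 1.19
```

>>> servo_tool(targets="0.003 -0.005 0 -1 -1.4 6 85; 0 0 0 -0.5 0 6 80; 0 0 0 -0.3 0 4 75; 0 0 0 0 0 1.5 70; 0 0 0 0 0 0 66")

```text
time: 29.35
tool_pos: [0.4349, -0.1451, 0.0255]
tcp_rot: [3.14, 0.0, 0.006]
wrist_force: [0.4, -0.4, 0.2]
width: 0.769
```

```bash
python3 f.py; python3 g.py 434 -144.5 23 0
```

```text
[ 0.36 -0.1  -0.23]
t 29.6 tcp [ 435.5 -145.3   26.3] F [ 0.3 -0.1 -0.3] w 66.2
shift [-1.5 -0.8  3.3] turn [ 0.002 -0.005  0.   ] dq6 1.19
```

>>> servo_tool(targets="0.002 -0.005 0 -1.4 -0.7 2 60; 0 0 0 0 0 1 54; 0 0 0 0 0 0 48; 0 0 0 0 0 0 42; 0 0 0 0 0 0 42; 0 0 0 0 0 0 42; 0 0 0 0 0 0 42", newtons=45)

```text
time: 30.18
tool_pos: [0.4359, -0.1454, 0.0253]
tcp_rot: [3.14, 0.0, 0.004]
wrist_force: [-0.1, 0.7, 0.6]
width: 0.492
```

```bash
python3 f.py; python3 g.py 434 -144.5 23 0;  python3 -c "
from h import *
s=Cam('scene');crop(s,'t1',170,160,290,270,6)"
```

```text
[ 0.13 -0.25 -0.27]
t 30.43 tcp [ 435.6 -145.3   25.1] F [ 0.1 -0.6 -0.2] w 41.8
shift [-1.6 -0.8  2.1] turn [ 0.001 -0.002  0.   ] dq6 1.19
```

View pics/t1.png

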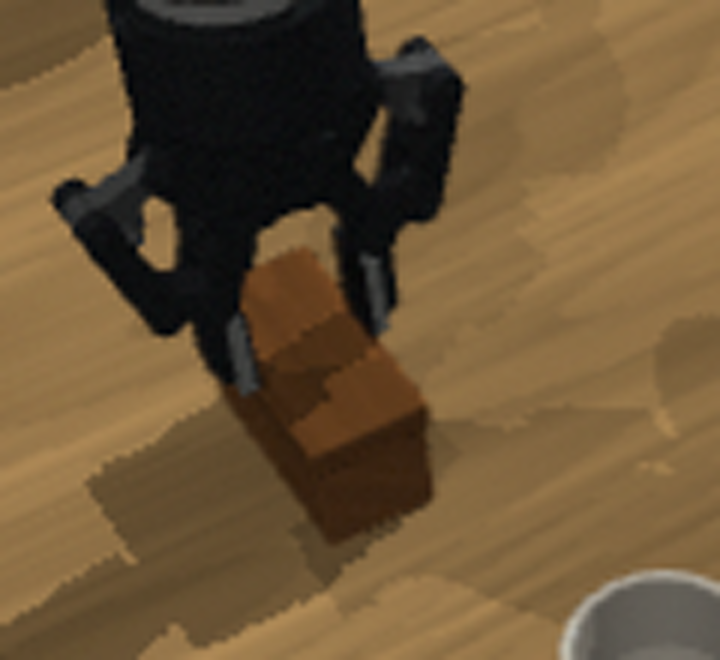

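>>> servo_tool(targets="0 0 0 0 0 0 36; 0 0 0 0 0 0 36; 0 0 0 0 0 0 36; 0 0 0 0 0 0 36")

```text
time: 30.82
tool_pos: [0.4359, -0.1451, 0.0254]
tcp_rot: [3.141, 0.0, 0.004]
wrist_force: [0.1, 1.1, 0.2]
width: 0.427
```

```bash
python3 f.py; python3 g.py 434 -144.5 23 0;  python3 -c "
from h import *
s=Cam('scene');crop(s,'t2',190,180,270,260,9)"
```

```text
[0.06 0.26 0.3 ]
t 31.07 tcp [ 435.9 -145.1   25.4] F [-0.5 -0.   0.3] w 36.0
shift [-1.9 -0.6  2.4] turn [ 0.001 -0.002 -0.   ] dq6 1.19
```

View pics/t2.png

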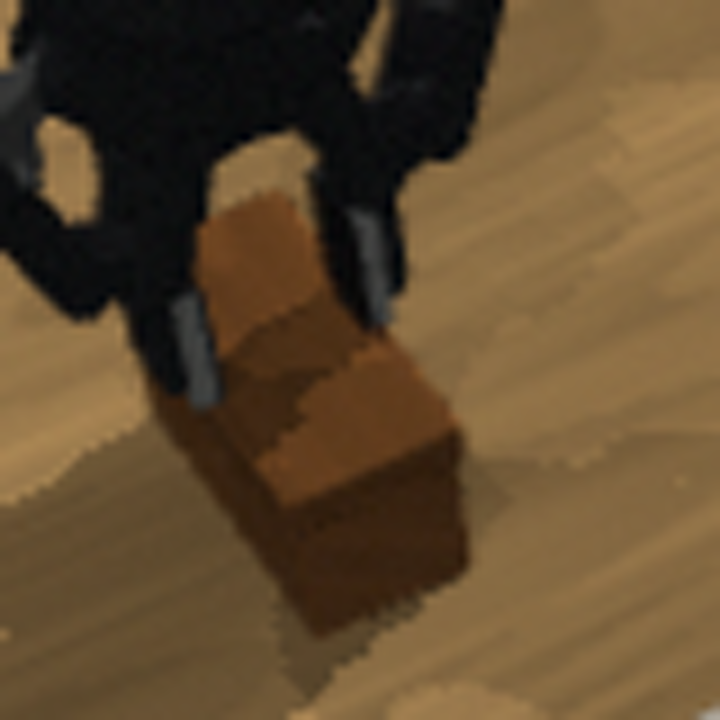

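```bash
python3 - <<'E'
from h import *
s=Cam('scene'); x0,y0,f=190,180,9
im=cv2.resize(s.bgr[y0:y0+80,x0:x0+80],None,fx=f,fy=f,interpolation=cv2.INTER_CUBIC)
for dy,col in [(18,(0,255,0)),(23,(0,0,255))]:
  for sg in (-1,1):
    for z in (26,40,52,66):
        p=(s.proj([.447,-.1451+sg*dy/1e3,z/1e3])[0]-[x0,y0]+.5)*f
        cv2.circle(im,tuple(p.astype(int)),4,col,-1)
        cv2.putText(im,str(z),tuple(p.astype(int)+[5,0]),0,.4,col,1)
cv2.imwrite('pics/t3.png',im[:600])
# teabox lid now in top
t=Cam('top'); crop(t,'t3t',355,265,425,345,8)
E
```

```text
(no output)
```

View pics/t3.png

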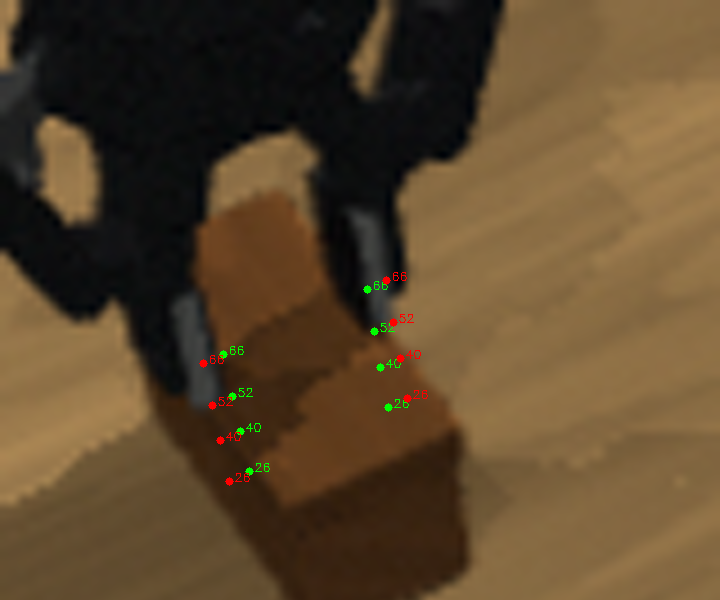

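View pics/t3t.png

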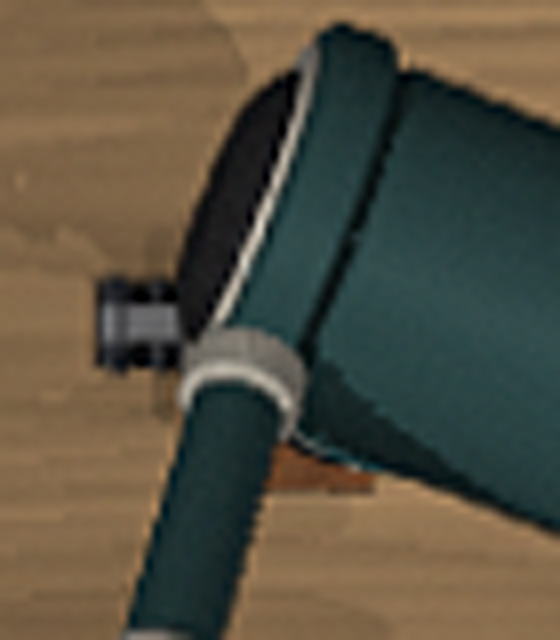

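>>> servo_tool(targets="0 0 0 0 0 0 60; 0 0 0 0 0 0 70; 0 0 0 0 0 0 80; 0 0 0 -0.5 0 3 80; 0 0 0 -0.5 0 5 80; 0 0 0 -0.5 0 5 80; 0 0 0 0 0 2 80; 0 0 0 0 0 0 80")

```text
time: 31.88
tool_pos: [0.4338, -0.1451, 0.0085]
tcp_rot: [3.141, 0.0, 0.003]
wrist_force: [-0.5, 0.0, -0.6]
width: 0.937
```

```bash
python3 f.py; python3 g.py 434 -144.5 8 0;  python3 -c "
from h import *
s=Cam('scene');crop(s,'t4',180,160,280,260,7)"
```

```text
[-0.38 -0.06 -0.01]
t 32.13 tcp [ 434.7 -145.4    9.5] F [ 0.4 -0.6  0.1] w 80.1
shift [-0.7 -0.9  1.5] turn [ 0.001 -0.003  0.   ] dq6 1.19
```

View pics/t4.png

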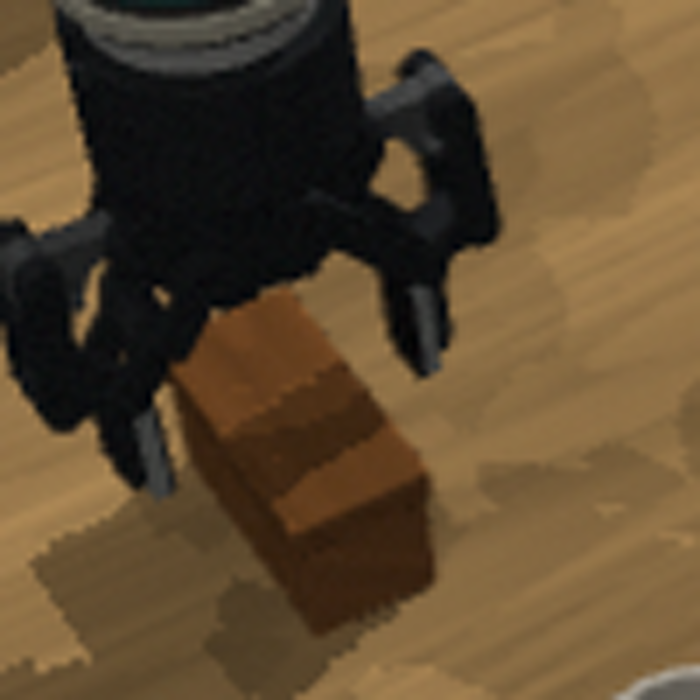

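>>> servo_tool(targets="0 0 0 -0.5 -0.8 1 70; 0 0 0 0 0 0 60; 0 0 0 0 0 0 52; 0 0 0 0 0 0 46; 0 0 0 0 0 0 38; 0 0 0 0 0 0 38; 0 0 0 0 0 0 38; 0 0 0 0 0 0 38")

```text
time: 32.85
tool_pos: [0.435, -0.1447, 0.0094]
tcp_rot: [3.14, 0.0, 0.008]
wrist_force: [-0.5, 0.5, 0.7]
width: 0.525
```

```bash
python3 f.py; python3 g.py 434 -144.5 8 0;  python3 -c "
from h import *
s=Cam('scene');crop(s,'t5',180,160,280,260,7)"
```

```text
[0.26 0.11 0.37]
t 33.1 tcp [ 435.1 -144.7    9.4] F [ 0.6 -0.2  0.2] w 44.8
shift [-1.1 -0.2  1.4] turn [ 0.002 -0.005  0.   ] dq6 1.19
```

View pics/t5.png

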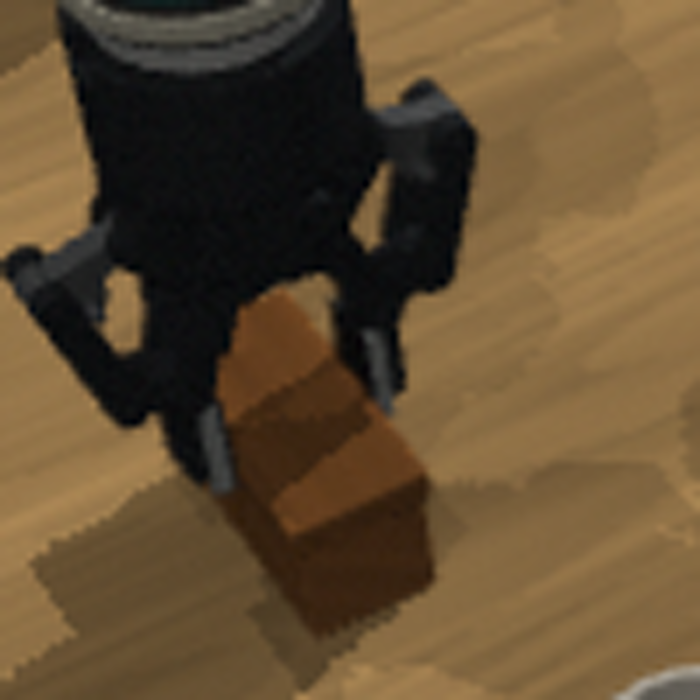

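>>> servo_tool(targets="0 0 0 0 0 -8 38; 0 0 0 0 0 -18 38; 0 0 0 0 0 -25 38; 0 0 0 8 -9 -25 38; 0 0 0 16 -20 -12 38; 0 0 0 21 -26 0 38; 0 0 0 22 -27 0 38; 0 0 0 22 -27 0 38")

```text
time: 33.82
tool_pos: [0.5204, -0.0354, 0.1026]
tcp_rot: [3.14, -0.015, -0.001]
wrist_force: [0.9, -0.5, -0.4]
width: 0.528
```

```bash
python3 g.py 642.1 103.1 90 -17.8
```

```text
t 33.82 tcp [520.4 -35.4 102.6] F [ 0.9 -0.5 -0.4] w 45.1
shift [ 120.5 -139.6   12.4] turn [0.001 0.    0.301] dq6 1.47
```

>>> servo_tool(targets="0 0 0.06 20 -24 1 38; 0 0 0.06 19 -25 1 38; 0 0 0.06 15 -22 1 38; 0 0 0.06 10 -18 1 38; 0 0 0.04 6 -14 0 38; 0 0 0 3 -7 0 38; 0 0 0 0 0 0 38")

```text
time: 34.4
tool_pos: [0.6144, 0.0772, 0.102]
tcp_rot: [-3.107, 0.462, -0.006]
wrist_force: [0.2, -1.0, -0.6]
width: 0.527
```

```bash
python3 f.py; python3 g.py 642.1 103.1 30 -17.8
```

```text
[-0.06 -0.05 -1.14]
t 34.65 tcp [612.7  74.9 101.7] F [-0.6 -0.1 -1.6] w 45.1
shift [ 19.6 -35.6  71.8] turn [-0.    -0.003  0.012] dq6 1.95
```

>>> servo_tool(targets="0 0 0.006 6 -11 5 38; 0 0 0.004 7 -13 10 38; 0 0 0 4 -7 15 38; 0 0 0 0 0 15 38; 0 0 0 0 0 8 38; 0 0 0 0 0 0 38")

```text
time: 35.15
tool_pos: [0.6409, 0.0975, 0.0482]
tcp_rot: [-3.101, 0.493, -0.011]
wrist_force: [-0.4, 0.2, -1.1]
width: 0.526
```

```bash
python3 f.py; python3 g.py 642.1 103.1 13.4 -17.8
```

```text
[-0.01 -0.1  -1.26]
t 35.4 tcp [643.   97.7  51.6] F [-0.1 -0.2 -1. ] w 45.0
shift [-3.  -4.7 38.2] turn [-0.004 -0.012 -0.005] dq6 2.0
```

>>> servo_tool(targets="-0.003 -0.01 -0.005 -2.5 -4 6 38; 0 0 0 -0.4 0 9 38; 0 0 0 -0.4 0 9 38; 0 0 0 -0.3 0 5 38; 0 0 0 0 0 1 38")

```text
time: 35.82
tool_pos: [0.6432, 0.1033, 0.0224]
tcp_rot: [-3.101, 0.485, -0.011]
wrist_force: [-0.2, -0.7, -1.3]
width: 0.524
```

```bash
python3 f.py; python3 g.py 642.1 103.1 13.4 -17.8; python3 -c "
from h import *
s=Cam('scene');crop(s,'t6',320,180,420,280,7)"
```

```text
[-0.58 -0.09 -0.99]
t 36.07 tcp [644.6 103.4  24.3] F [-0.9 -0.9 -0.7] w 44.5
shift [-2.4  1.1 10.9] turn [-0.005 -0.009  0.   ] dq6 2.0
```

View pics/t6.png

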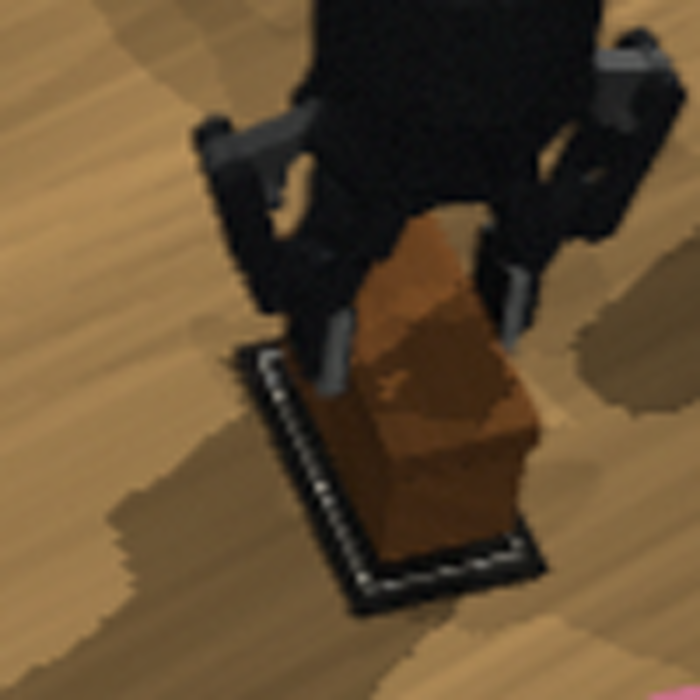

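>>> servo_tool(targets="-0.005 -0.009 0 -2.2 1 3 38; 0 0 0 -0.2 0 3 38; 0 0 0 0 0 2 38; 0 0 0 0 0 1 38; 0 0 0 0 0 0.3 38")

```text
time: 36.53
tool_pos: [0.6431, 0.1032, 0.0158]
tcp_rot: [-3.103, 0.486, -0.002]
wrist_force: [0.8, -0.0, -1.0]
width: 0.528
```

```bash
python3 f.py; python3 g.py 642.1 103.1 13.4 -17.8
```

```text
[-0.09  0.05 -1.09]
t 36.78 tcp [643.4 103.2  16.2] F [-1.1 -0.1 -0.7] w 44.7
shift [-1.2  0.5  2.8] turn [-0.001 -0.002  0.   ] dq6 2.0
```

>>> servo_tool(targets="-0.001 -0.002 0 -1 0.4 0.9 38; 0 0 0 0 0 0.8 38; 0 0 0 0 0 0.6 38; 0 0 0 0 0 0.6 38; 0 0 0 0 0 0.2 38")

```text
time: 37.2
tool_pos: [0.6425, 0.1032, 0.0135]
tcp_rot: [-3.104, 0.486, -0.001]
wrist_force: [-0.8, -0.1, 1.6]
width: 0.525
```

```bash
python3 f.py; python3 g.py 642.1 103.1 13.4 -17.8
```

```text
[-0.64  0.08  1.09]
t 37.45 tcp [642.6 103.2  13.6] F [-0.5  0.7  1.3] w 44.8
shift [-0.4  0.2  0.2] turn [-0.    -0.001  0.   ] dq6 2.0
```

Contact (force rose). Release.

>>> servo_tool(targets="0 0 0 0 0 0.4 38; 0 0 0 0 0 0 48; 0 0 0 0 0 0 54; 0 0 0 0 0 0 62; 0 0 0 0 0 0 72; 0 0 0 0 0 -4 80; 0 0 0 0 0 -12 85; 0 0 0 0 0 -25 85")

```text
time: 38.12
tool_pos: [0.6384, 0.1026, 0.0501]
tcp_rot: [3.101, -0.486, -0.013]
wrist_force: [-0.3, -0.2, 0.2]
width: 0.991
```

>>> servo_tool(targets="0 0 0 0 0 -30 85; 0 0 -0.05 -6 12 -20 85; 0 0 -0.06 -12 28 0 85; 0 0 -0.06 -14 35 0 85; 0 0 -0.06 -16 36 0 85; 0 0 -0.06 -16 36 0 85; 0 0 0 -18 36 0 85; 0 0 0 -18 36 0 85")

```text
time: 38.78
tool_pos: [0.5233, -0.1021, 0.12]
tcp_rot: [-3.141, -0.011, -0.03]
wrist_force: [0.5, -1.3, 0.2]
width: 0.997
```

```bash
python3 - <<'E'
from m import *
crop(t,'t7',255,185,325,255,9)
E
python3 g.py 439.5 -314.8 60 -1.2
```

```text
t 38.83 tcp [ 520.  -108.3  119.8] F [-3.5 -3.9  0.2] w 85.3
shift [-82.4 205.9  59.4] turn [ 0.004 -0.016  0.025] dq6 1.31
```

View pics/t7.png

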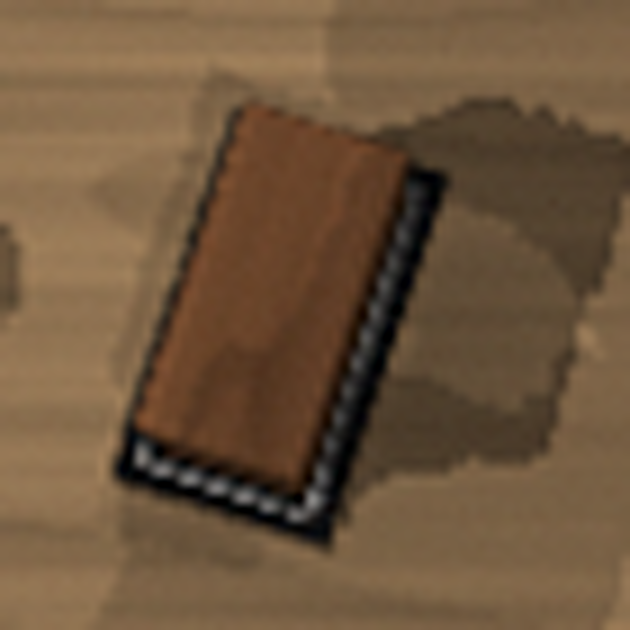

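```bash
python3 - <<'E'
from m import *
P=t.ray([(255+x/9-.5,185+y/9-.5) for x,y in [(240,104),(410,155),(303,488),(133,434)]],.056)
print(P.mean(0)); e=np.diff(np.vstack([P,P[:1]]),axis=0)[:,:2]; print(np.linalg.norm(e,axis=1),np.degrees(np.arctan2(e[:,1],e[:,0])))
E
```

```text
[0.64039242 0.10288739 0.056     ]
[0.04669112 0.09191422 0.04647732 0.09137964] [-106.93930543  162.88514658   72.40216667  -16.97990101]
```

```bash
python3 - <<'E'
from h import *
s=Cam('scene')
def sol(px,x,y):
    for z in range(0,70,10): print(z,s.proj([x,y,z/1e3])[0].round(1),end=' ')
    print('obs',px)
sol((324.5,173.3),.443,.1186)
sol((280+458/6-.5,110+298/6-.5),.443,.1986)
sol((180+165/7,160+495/7),.4457,-.1854)   # t4 TCP z 9.5 w80
E
```

```text
0 [326.4 187.6] 10 [326.5 184.5] 20 [326.7 181.3] 30 [326.8 178.1] 40 [326.9 174.9] 50 [327.  171.6] 60 [327.1 168.2] obs (324.5, 173.3)
0 [353.6 174.7] 10 [353.9 171.6] 20 [354.2 168.4] 30 [354.5 165.2] 40 [354.8 162. ] 50 [355.1 158.7] 60 [355.4 155.3] obs (355.8333333333333, 159.16666666666666)
0 [209.1 244.1] 10 [208.4 241.1] 20 [207.6 238. ] 30 [206.9 234.8] 40 [206.1 231.6] 50 [205.3 228.4] 60 [204.5 225.1] obs (203.57142857142858, 230.71428571428572)
```

>>> servo_tool(targets="0.004 -0.014 0.02 -14 34 4 85; 0 0 0 -15 36 4 85; 0 0 0 -13 34 4 85; 0 0 0 -11 28 4 85; 0 0 0 -8 20 4 85; 0 0 0 -4 10 4 85; 0 0 0 0 0 0 85")

```text
time: 39.52
tool_pos: [0.4634, -0.2651, 0.1005]
tcp_rot: [-3.137, 0.018, -0.028]
wrist_force: [-1.1, -0.3, 0.1]
width: 0.991
```

```bash
python3 f.py; python3 g.py 439.5 -314.8 30 -1.2
```

```text
[0.2  0.13 0.49]
t 39.77 tcp [ 464.4 -263.1  101.1] F [-0.4  0.3 -0.2] w 85.1
shift [-25.8  52.2  70.4] turn [-0.004 -0.019  0.013] dq6 1.0
```

>>> servo_tool(targets="-0.004 -0.017 0.01 -11 22 5 85; 0 0 0 -8 18 8 85; 0 0 0 -3 6 12 85; 0 0 0 -1 0 14 85; 0 0 0 0 0 10 85; 0 0 0 0 0 2 85; 0 0 0 0 0 0 85")

```text
time: 40.35
tool_pos: [0.4459, -0.3033, 0.0484]
tcp_rot: [-3.141, 0.014, -0.008]
wrist_force: [0.1, 0.0, 0.2]
width: 0.996
```

```bash
python3 f.py; python3 g.py 439.5 -314.8 0 -1.2;python3 -c "
from h import *
s=Cam('scene');crop(s,'s1',90,190,210,310,6)"
```

```text
[ 0.01  0.14 -0.1 ]
t 40.6 tcp [ 446.9 -304.7   50.3] F [ 0.9 -0.4  0.9] w 85.0
shift [-7.7 10.1 50.3] turn [ 0.002 -0.008  0.012] dq6 0.93
```

View pics/s1.png

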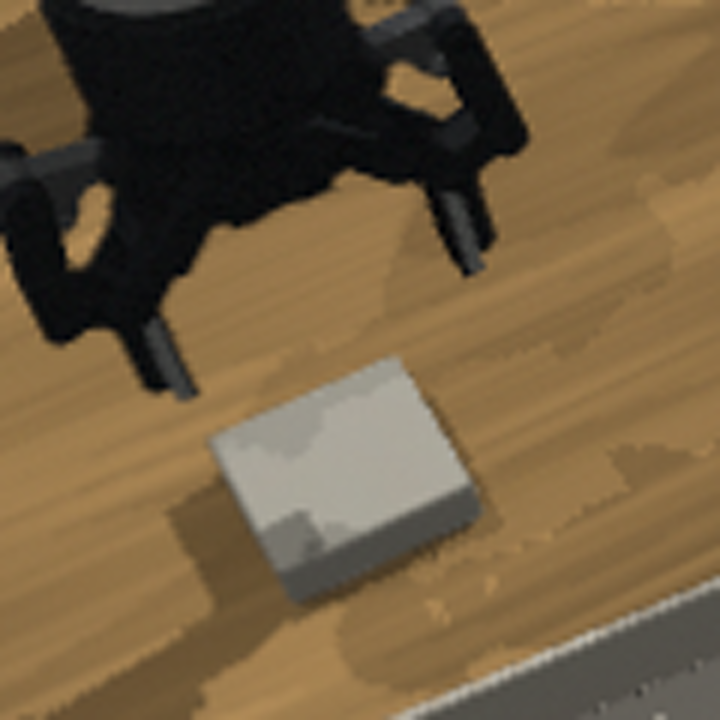

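>>> servo_tool(targets="0.002 -0.008 0.012 -6.5 9 6 85; 0 0 0 0 0 11 85; 0 0 0 -0.5 0 12 85; 0 0 0 -0.5 0 10 85; 0 0 0 0 0 3 85; 0 0 0 0 0 0 85")

```text
time: 41.15
tool_pos: [0.4391, -0.3159, 0.0052]
tcp_rot: [3.14, -0.037, 0.002]
wrist_force: [-1.0, 0.1, -0.6]
width: 0.998
```

```bash
python3 f.py; python3 g.py 439.5 -314.8 -20 -1.2;python3 -c "
from h import *
s=Cam('scene');crop(s,'s2',90,190,210,310,6)"
```

```text
[0.05 0.02 0.38]
t 41.4 tcp [ 440.8 -316.8    7.5] F [-0.1  1.1  0.2] w 85.2
shift [-1.4 -2.1 27.5] turn [ 0.003 -0.004 -0.002] dq6 0.92
```

View pics/s2.png

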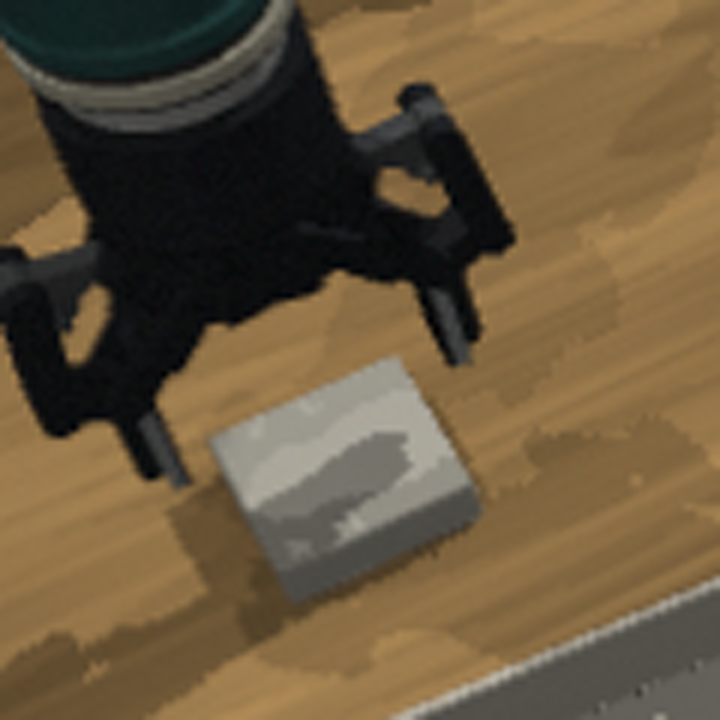

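>>> servo_tool(targets="0.003 -0.004 0 -1.3 -2 6 82; 0 0 0 -0.3 0 6 82; 0 0 0 -0.3 0 5 82; 0 0 0 0 0 1 82; 0 0 0 0 0 0 82")

```text
time: 41.87
tool_pos: [0.4402, -0.3154, -0.0106]
tcp_rot: [3.139, -0.035, 0.005]
wrist_force: [-0.5, 0.6, 0.5]
width: 0.96
```

```bash
python3 f.py; python3 g.py 439.5 -314.8 -20 -1.2;python3 -c "
from h import *
s=Cam('scene');crop(s,'s3',90,190,210,310,6)"
```

```text
[-0.28  0.07  0.27]
t 42.12 tcp [ 440.7 -315.9   -9.8] F [-0.4  0.1  0.3] w 82.1
shift [-1.3 -1.1 10.2] turn [ 0.003 -0.004 -0.002] dq6 0.93
```

View pics/s3.png

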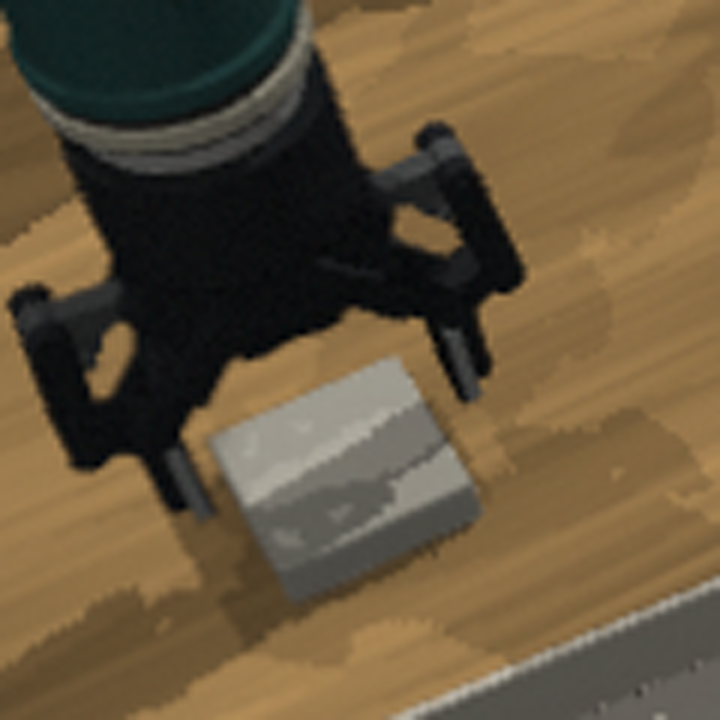

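>>> servo_tool(targets="0.003 -0.004 0 -1.2 -1 4 82; 0 0 0 -0.2 0 4 82; 0 0 0 0 0 2 82; 0 0 0 0 0 0 82")

```text
time: 42.5
tool_pos: [0.4399, -0.3152, -0.02]
tcp_rot: [3.14, -0.036, 0.002]
wrist_force: [-0.1, -0.1, -0.0]
width: 0.965
```

```bash
python3 f.py; python3 g.py 439.5 -314.8 -20 -1.2;python3 -c "
from h import *
s=Cam('scene');crop(s,'s4',90,190,210,310,6)"
```

```text
[-0.04  0.44 -0.29]
t 42.75 tcp [ 440.3 -315.6  -19.2] F [-0.3 -0.6 -0.1] w 82.3
shift [-0.8 -0.8  0.7] turn [ 0.002 -0.002 -0.002] dq6 0.93
```

View pics/s4.png

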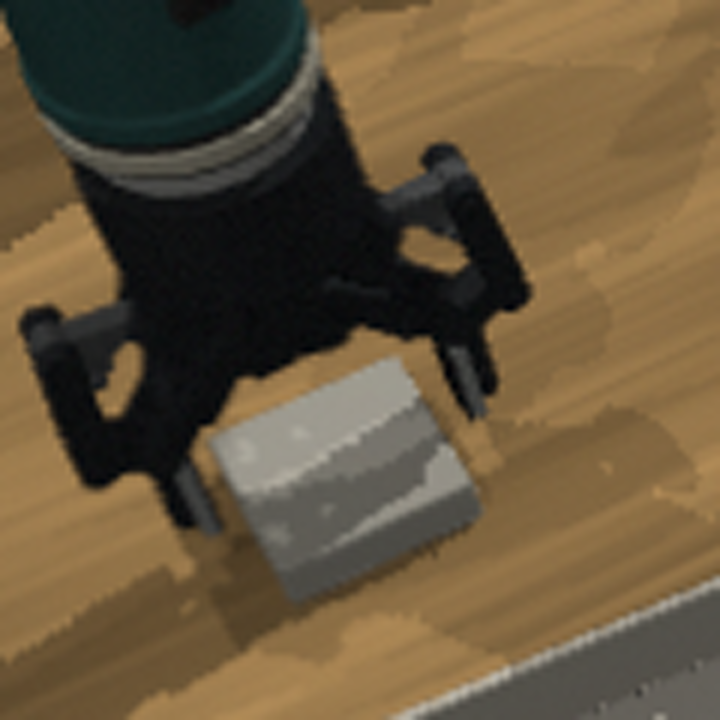

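```bash
python3 - <<'E'
from h import *
s=Cam('scene')
for nm,px,x,y in [('L',(90+215/6-.5,190+533/6-.5),.451,-.3567),('R',(90+478/6-.5,190+418/6-.5),.451,-.2745)]:
    print(nm,px,[s.proj([x,y,z/1e3])[0].round(1) for z in (0,5,10,15,20)])
E
```

```text
L (125.33333333333334, 278.3333333333333) [array([130.9, 283.3]), array([130.2, 281.9]), array([129.5, 280.4]), array([128.8, 278.9]), array([128. , 277.4])]
R (169.16666666666669, 259.1666666666667) [array([170.4, 264.7]), array([169.8, 263.2]), array([169.3, 261.6]), array([168.7, 260.1]), array([168.2, 258.6])]
```

>>> servo_tool(targets="0.002 -0.002 0 -0.8 -0.7 3 82; 0 0 0 -0.2 0 3 82; 0 0 0 0 0 2 82; 0 0 0 0 0 0 78")

```text
time: 43.18
tool_pos: [0.4396, -0.3151, -0.0275]
tcp_rot: [3.141, -0.036, 0.001]
wrist_force: [0.0, -0.3, -0.2]
width: 0.912
```

```bash
python3 f.py; python3 g.py 439.5 -314.8 -27 -1.2
```

```text
[0.02 0.05 0.14]
t 43.43 tcp [ 440.1 -315.4  -26.8] F [-0.4  0.4  0.4] w 78.1
shift [-0.6 -0.6  0.2] turn [ 0.001 -0.002 -0.002] dq6 0.93
```

>>> servo_tool(targets="0 0 0 -0.3 -0.5 0 74; 0 0 0 0 0 0 68; 0 0 0 0 0 0 62; 0 0 0 0 0 0 58; 0 0 0 0 0 0 58; 0 0 0 0 0 0 58; 0 0 0 0 0 0 58", newtons=60)

```text
time: 44.02
tool_pos: [0.4403, -0.3156, -0.0259]
tcp_rot: [3.139, -0.035, 0.004]
wrist_force: [-0.9, 0.5, -0.2]
width: 0.759
```

```bash
python3 f.py; python3 g.py 439.5 -314.8 -27 -1.2
```

```text
[-0.04 -0.74  0.43]
t 44.27 tcp [ 440.3 -315.7  -25.8] F [-0.1 -1.1  0.3] w 64.3
shift [-0.9 -0.8  1.2] turn [ 0.002 -0.003 -0.002] dq6 0.93
```

>>> servo_tool(targets="0 0 0 0 0 -8 58; 0 0 0 0 0 -18 58; 0 0 0 0 0 -25 58; 0 0 0 4 0 -25 58; 0 0 0.02 15 0 -18 58; 0 0 0.02 24 0 -6 58; 0 0 0.02 28 0 0 58; 0 0 0 28 0 0 58")

```text
time: 44.93
tool_pos: [0.5306, -0.3156, 0.0746]
tcp_rot: [-3.13, 0.14, 0.02]
wrist_force: [-0.2, 0.3, -3.2]
width: 0.759
```

```bash
python3 g.py 636.3 -308 60 -4.5
```

```text
t 44.93 tcp [ 530.6 -315.6   74.6] F [-0.2  0.3 -3.2] w 64.8
shift [104.8 -16.9  13.4] turn [-0.008  0.013 -0.011] dq6 1.08
```

>>> servo_tool(targets="-0.006 0.01 -0.01 26 -4 0 58; 0 0 0 22 -4 0 58; 0 0 0 18 -3 0 58; 0 0 0 13 -2 0 58; 0 0 0 7 -1 0 58; 0 0 0 2 0 0 58; 0 0 0 0 0 0 58")

```text
time: 45.52
tool_pos: [0.6271, -0.3068, 0.0742]
tcp_rot: [-3.136, 0.12, 0.005]
wrist_force: [0.5, -0.2, -3.2]
width: 0.755
```

```bash
python3 f.py; python3 g.py 636.3 -308 -21.8 -4.5
```

```text
[ 0.41  0.06 -2.92]
t 45.77 tcp [ 626.3 -307.2   74.6] F [ 1.1 -0.5 -2.9] w 64.7
shift [10.3  0.2 96.4] turn [-0.003  0.003  0.001] dq6 1.16
```

>>> servo_tool(targets="-0.003 0.003 0 6 0 8 58; 0 0 0 2 0 14 58; 0 0 0 0 0 14 58; 0 0 0 0 0 10 58; 0 0 0 0 0 2 58; 0 0 0 0 0 0 58")

```text
time: 46.27
tool_pos: [0.6324, -0.3083, 0.0206]
tcp_rot: [-3.139, 0.125, 0.002]
wrist_force: [-0.3, 0.5, -2.8]
width: 0.753
```

```bash
python3 f.py; python3 g.py 636.3 -308 -21.8 -4.5;python3 -c "
from h import *
s=Cam('scene');crop(s,'s5',120,260,260,400,5)"
```

```text
[ 0.36  0.26 -2.83]
t 46.52 tcp [ 634.4 -309.3   23.7] F [ 0.4  1.4 -2.8] w 64.5
shift [ 1.7 -1.5 45.5] turn [ 0.002 -0.003 -0.001] dq6 1.16
```

View pics/s5.png

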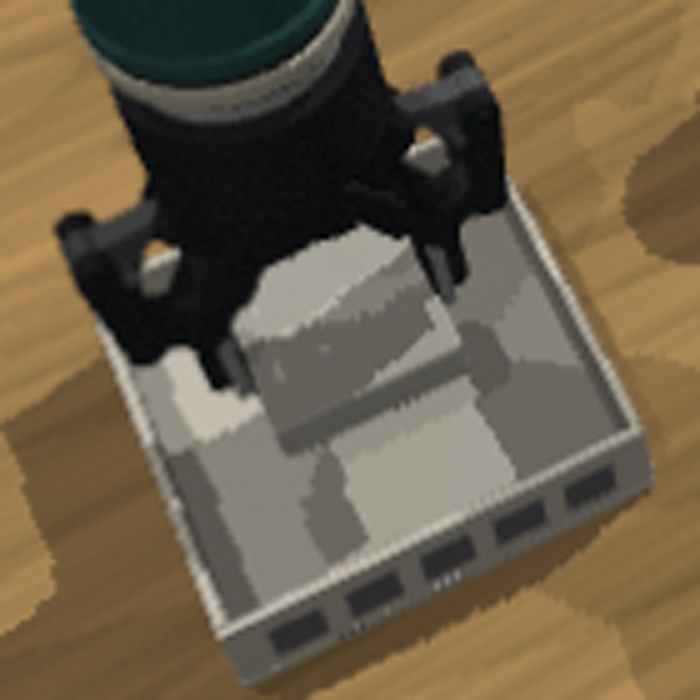

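>>> servo_tool(targets="0.002 -0.003 0 0.8 -1.4 8 58; 0 0 0 -0.3 0 10 58; 0 0 0 -0.3 0 10 58; 0 0 0 -0.3 0 6 58; 0 0 0 0 0 2 58; 0 0 0 0 0 0 58")

```text
time: 47.07
tool_pos: [0.6361, -0.3085, -0.0137]
tcp_rot: [3.138, -0.125, 0.006]
wrist_force: [0.0, 0.2, -2.3]
width: 0.754
```

```bash
python3 f.py; python3 g.py 636.3 -308 -21.8 -4.5
```

```text
[ 0.09  0.34 -2.57]
t 47.32 tcp [ 637.5 -309.2  -11.6] F [ 0.5  0.3 -2.9] w 64.6
shift [-1.4 -1.2 10.2] turn [ 0.003 -0.007 -0.001] dq6 1.16
```

>>> servo_tool(targets="0.003 -0.006 0 -1.2 -1 3 58; 0 0 0 -0.2 0 2.5 58; 0 0 0 0 0 2 58; 0 0 0 0 0 1 58; 0 0 0 0 0 0.5 58")

```text
time: 47.73
tool_pos: [0.6377, -0.3089, -0.0193]
tcp_rot: [3.138, -0.125, 0.005]
wrist_force: [-0.3, -0.2, -1.9]
width: 0.754
```

```bash
python3 f.py; python3 g.py 636.3 -308 -21.8 -4.5
```

```text
[ 0.21  0.47 -2.25]
t 47.98 tcp [ 637.7 -308.9  -19.1] F [ 0.3  0.1 -1.4] w 64.2
shift [-1.5 -0.8  2.7] turn [ 0.001 -0.004 -0.001] dq6 1.16
```

>>> servo_tool(targets="0.001 -0.004 0 -1 -0.7 0.9 58; 0 0 0 0 0 0.9 58; 0 0 0 0 0 0.7 58; 0 0 0 0 0 0.5 58; 0 0 0 0 0 0.3 58")

```text
time: 48.4
tool_pos: [0.637, -0.3082, -0.0218]
tcp_rot: [3.139, -0.125, -0.0]
wrist_force: [-1.9, 1.1, 2.6]
width: 0.757
```

```bash
python3 f.py; python3 g.py 636.3 -308 -21.8 -4.5
```

```text
[-1.61  0.53 -0.1 ]
t 48.65 tcp [ 637.1 -308.2  -21.8] F [-2.7  0.5  0.7] w 64.5
shift [-0.8 -0.2  0. ] turn [ 0.    -0.    -0.001] dq6 1.16
```

Contact at exactly the expected height. Release with a limited opening, then rise.

>>> servo_tool(targets="0 0 0 0 0 0 66; 0 0 0 0 0 0 70; 0 0 0 0 0 0 74; 0 0 0 0 0 0 76; 0 0 0 0 0 -5 76; 0 0 0 0 0 -12 76; 0 0 0 0 0 -25 76; 0 0 0 0 0 -35 76")

```text
time: 49.32
tool_pos: [0.6323, -0.3057, 0.0502]
tcp_rot: [-3.134, 0.125, 0.018]
wrist_force: [0.6, -0.8, -0.3]
width: 0.886
```

>>> servo_tool(targets="0 0 0 0 0 -35 80; 0 0 0 -5 -15 -20 85; 0 0 -0.04 -12 -36 0 85; 0 0 -0.04 -12 -37 0 85; 0 0 -0.04 -12 -37 0 85; 0 0 -0.04 -12 -38 0 85; 0 0 -0.04 -12 -38 0 85; 0 0 -0.04 -12 -38 0 85")

```text
time: 49.98
tool_pos: [0.5642, -0.0739, 0.1319]
tcp_rot: [3.119, 0.249, 0.04]
wrist_force: [0.2, 0.1, 0.3]
width: 0.996
```

```bash
python3 -c "
from h import *
t=Cam('top');crop(t,'s6',415,180,497,262,9); crop(t,'s6c',180,280,225,330,12)";python3 g.py 434 303.4 60 9.7
```

```text
t 50.03 tcp [560.1 -67.4 131.2] F [-4.6  4.4  0.2] w 84.9
shift [ -65.5 -387.    66.5] turn [ 0.009 -0.021 -0.006] dq6 1.25
```

View pics/s6.png

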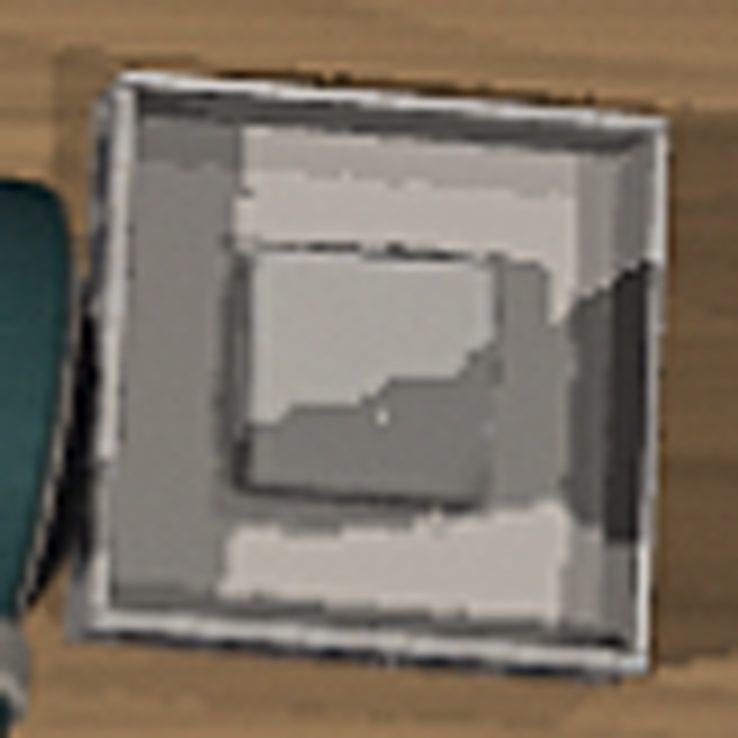

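View pics/s6c.png

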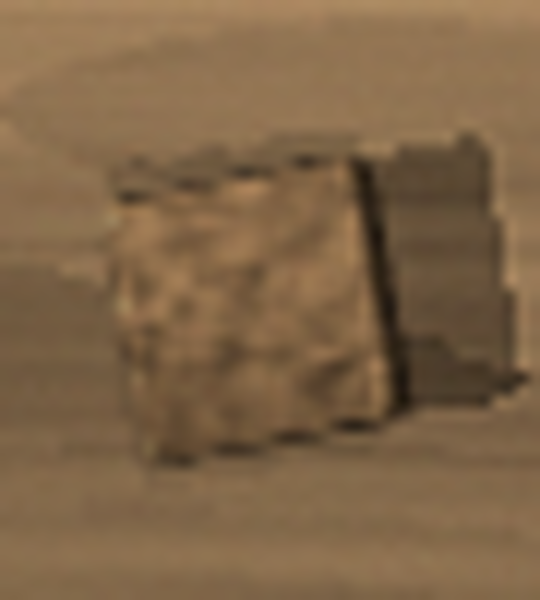

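```bash
python3 - <<'E'
from h import *
t=Cam('top')
for nm,o,f,z,pts in [('stone',(415,180),9,.024,[(249,250),(498,257),(488,506),(243,492)]),('cork',(180,280),12,.02,[(116,193),(357,154),(392,420),(148,464)])]:
    P=t.ray([(o[0]+x/f-.5,o[1]+y/f-.5) for x,y in pts],z)
    print(nm,P.mean(0)); e=np.diff(np.vstack([P,P[:1]]),axis=0)[:,:2]; print(np.linalg.norm(e,axis=1).round(4),np.degrees(np.arctan2(e[:,1],e[:,0])).round(1))
E
```

```text
stone [ 0.6370511  -0.30762511  0.024     ]
[0.0683 0.0682 0.0667 0.0659] [-91.3 175.5  86.8  -3.2]
cork [0.43472553 0.3036299  0.02      ]
[0.0491 0.053  0.0496 0.054 ] [ -80.4 -171.1  100.7    8.4]
```

>>> servo_tool(targets="0.008 -0.02 0 -6 -37 0 85; 0 0 0 -6 -38 2 85; 0 0 0 -6 -38 2 85; 0 0 0 -6 -38 3 85; 0 0 0 -6 -38 3 85; 0 0 0 -6 -38 3 85; 0 0 0 -6 -38 3 85; 0 0 0 -5 -30 3 85")

```text
time: 50.75
tool_pos: [0.4759, 0.216, 0.1218]
tcp_rot: [3.125, 0.236, 0.04]
wrist_force: [1.2, 0.8, -0.3]
width: 0.994
```

```bash
python3 g.py 434.4 303.5 60 9.3
```

```text
t 50.75 tcp [475.9 216.  121.8] F [ 1.2  0.8 -0.3] w 84.9
shift [-29.5 -93.2  60.3] turn [ 0.009 -0.025 -0.012] dq6 1.82
```

>>> servo_tool(targets="0.008 -0.022 -0.01 -6 -20 4 85; 0 0 0 -5 -18 6 85; 0 0 0 -4 -14 8 85; 0 0 0 -2 -6 10 85; 0 0 0 0 0 10 85; 0 0 0 0 0 3 85; 0 0 0 0 0 0 85")

```text
time: 51.33
tool_pos: [0.4535, 0.279, 0.0854]
tcp_rot: [-3.127, -0.261, -0.022]
wrist_force: [-0.3, -0.4, -0.6]
width: 0.994
```

```bash
python3 f.py; python3 g.py 434.4 303.5 20 9.3
```

```text
[ 0.36  0.24 -0.25]
t 51.58 tcp [454.2 279.5  86.7] F [ 0.1  0.5 -0.1] w 85.1
shift [-16.7 -26.7  66.5] turn [-0.004 -0.016  0.004] dq6 1.91
```

>>> servo_tool(targets="-0.004 -0.014 0.003 -9 -14 6 85; 0 0 0 -5 -9 9 85; 0 0 0 0 0 12 85; 0 0 0 0 0 12 85; 0 0 0 0 0 4 85; 0 0 0 0 0 0 85")

```text
time: 52.08
tool_pos: [0.4393, 0.2998, 0.0426]
tcp_rot: [-3.13, -0.254, -0.013]
wrist_force: [-0.4, 0.9, -0.1]
width: 0.996
```

```bash
python3 f.py; python3 g.py 434.4 303.5 0 9.3
```

```text
[-0.02  0.01  0.1 ]
t 52.33 tcp [440.7 300.7  44.7] F [-0.1 -0.4 -0.3] w 84.9
shift [-6.3 -3.7 44.6] turn [-0.002 -0.011 -0.001] dq6 1.97
```

>>> servo_tool(targets="-0.002 -0.01 0 -5 -3.2 8 85; 0 0 0 0 0 12 85; 0 0 0 -0.4 0 12 85; 0 0 0 -0.4 0 6 80; 0 0 0 0 0 2 75; 0 0 0 0 0 0 72")

```text
time: 52.83
tool_pos: [0.4351, 0.3037, 0.0016]
tcp_rot: [-3.131, -0.253, -0.004]
wrist_force: [-0.2, -0.1, 0.1]
width: 0.844
```

```bash
python3 f.py; python3 g.py 434.4 303.5 -24 9.3
```

```text
[-0.08 -0.21  0.25]
t 53.08 tcp [436.6 304.6   3.6] F [0.  0.4 0.5] w 71.7
shift [-2.5  0.8 27.6] turn [-0.002 -0.006 -0.001] dq6 1.97
```

>>> servo_tool(targets="-0.002 -0.005 0 -2.2 0.6 7 72; 0 0 0 -0.3 0 8 72; 0 0 0 -0.3 0 7 72; 0 0 0 0 0 2 72; 0 0 0 0 0 0 72")

```text
time: 53.5
tool_pos: [0.4351, 0.3043, -0.0213]
tcp_rot: [-3.13, -0.252, -0.006]
wrist_force: [0.4, 0.7, 0.0]
width: 0.84
```

```bash
python3 f.py; python3 g.py 434.4 303.5 -24 9.3; python3 -c "
from h import *
s=Cam('scene');crop(s,'c1',340,100,440,190,7)"
```

```text
[ 0.27 -0.4  -0.09]
t 53.75 tcp [436.  304.8 -20. ] F [ 1.2 -0.5  0.2] w 72.1
shift [-1.8  1.1  4. ] turn [-0.002 -0.006 -0.001] dq6 1.97
```

View pics/c1.png

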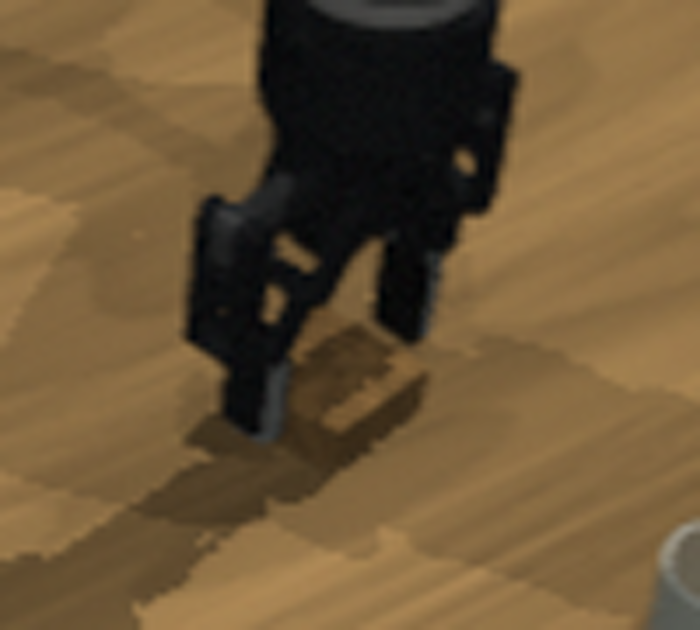

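>>> servo_tool(targets="-0.002 -0.005 0 -1.6 1 2 68; 0 0 0 0 0 1.5 62; 0 0 0 0 0 0.5 56; 0 0 0 0 0 0 50; 0 0 0 0 0 0 46; 0 0 0 0 0 0 46; 0 0 0 0 0 0 46; 0 0 0 0 0 0 46", newtons=25)

```text
time: 54.47
tool_pos: [0.4355, 0.3041, -0.0232]
tcp_rot: [-3.13, -0.252, -0.004]
wrist_force: [0.4, -0.1, -0.4]
width: 0.602
```

```bash
python3 f.py; python3 g.py 434.4 303.5 -24 9.3; python3 -c "
from h import *
s=Cam('scene');crop(s,'c2',340,100,440,190,7)"
```

```text
[-0.01  0.17 -0.23]
t 54.72 tcp [435.5 304.1 -23.1] F [ 0.2 -0.4 -0.7] w 51.4
shift [-1.2  0.4  0.9] turn [-0.001 -0.002 -0.001] dq6 1.97
```

View pics/c2.png

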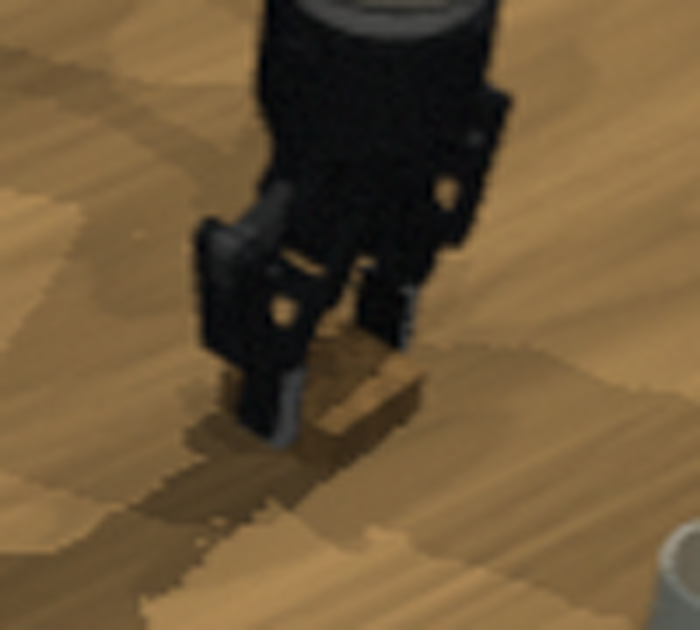

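>>> servo_tool(targets="0 0 0 0 0 -8 46; 0 0 0 0 0 -20 46; 0 0 0 0 0 -30 46; 0 0 0.04 2 10 -30 46; 0 0 0.05 6 22 -20 46; 0 0 0.05 10 32 -8 46; 0 0 0.05 12 36 0 46; 0 0 0.04 12 37 0 46")

```text
time: 55.43
tool_pos: [0.4834, 0.1703, 0.1023]
tcp_rot: [-3.138, 0.106, -0.006]
wrist_force: [0.6, -0.3, -0.6]
width: 0.601
```

```bash
python3 g.py 637.5 -307.6 80 -4.5;python3 -c "
from h import *
s=Cam('scene');crop(s,'c3',300,60,440,190,5)"
```

```text
t 55.43 tcp [483.4 170.3 102.3] F [ 0.6 -0.3 -0.6] w 51.3
shift [186.  466.5  22.1] turn [-0.002 -0.004  0.011] dq6 1.93
```

View pics/c3.png

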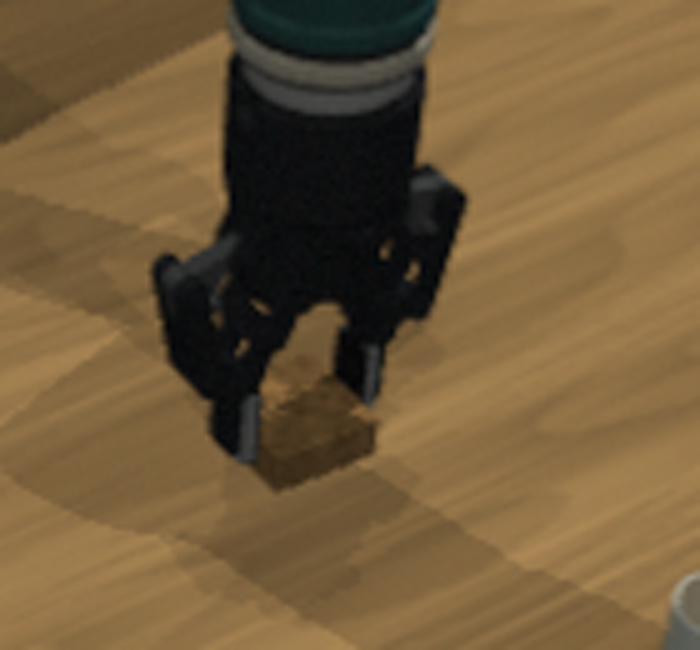

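Cork held level at about (395,435) of the crop. Travel on to the basket.

>>> servo_tool(targets="0 0 0.01 14 36 0 46; 0 0 0 14 37 0 46; 0 0 0 14 37 0 46; 0 0 0 14 37 0 46; 0 0 0 14 37 0 46; 0 0 0 14 37 0 46; 0 0 0 14 37 0 46; 0 0 0 14 36 0 46")

```text
time: 56.15
tool_pos: [0.5746, -0.1428, 0.1104]
tcp_rot: [-3.138, 0.123, -0.022]
wrist_force: [0.5, 0.6, 0.1]
width: 0.599
```

```bash
python3 g.py 637.5 -307.6 80 -4.5
```

```text
t 56.15 tcp [ 574.6 -142.8  110.4] F [0.5 0.6 0.1] w 51.2
shift [ 75.2 159.4  31.2] turn [-0.001 -0.014  0.   ] dq6 1.36
```

>>> servo_tool(targets="0 -0.012 0 16 34 1 46; 0 0 0 15 31 2 46; 0 0 0 12 25 3 46; 0 0 0 8 16 3 46; 0 0 0 4 8 3 46; 0 0 0 1 2 3 46; 0 0 0 0 0 0 46")

```text
time: 56.73
tool_pos: [0.6243, -0.278, 0.0984]
tcp_rot: [3.137, -0.137, 0.009]
wrist_force: [-0.3, 0.1, -0.6]
width: 0.594
```

```bash
python3 f.py; python3 g.py 637.5 -307.6 0.9 -4.5
```

```text
[ 0.08 -0.06 -0.21]
t 56.98 tcp [ 624.6 -276.7   99.5] F [0.4 0.1 0.3] w 51.3
shift [14.7 29.5 98.8] turn [ 0.002 -0.007 -0.006] dq6 1.2
```

>>> servo_tool(targets="0.002 -0.006 -0.005 6 13 5 46; 0 0 0 4 11 10 46; 0 0 0 1 3 14 46; 0 0 0 0 0 14 46; 0 0 0 0 0 10 46; 0 0 0 0 0 3 46; 0 0 0 0 0 0 46")

```text
time: 57.57
tool_pos: [0.6337, -0.3043, 0.0371]
tcp_rot: [-3.139, 0.12, 0.001]
wrist_force: [-0.5, 0.1, -0.5]
width: 0.603
```

```bash
python3 f.py; python3 g.py 637.5 -307.6 0.9 -4.5
```

```text
[ 0.14 -0.3  -0.23]
t 57.82 tcp [ 635.8 -305.2   40.6] F [-0.  -0.7 -0.4] w 51.6
shift [ 1.7  2.2 39.7] turn [ 0.001 -0.004  0.002] dq6 1.16
```

>>> servo_tool(targets="0.001 -0.004 0.002 0.4 1.8 7 46; 0 0 0 -0.3 0 9 46; 0 0 0 -0.4 0 9 46; 0 0 0 -0.3 0 5 46; 0 0 0 0 0 1 46; 0 0 0 0 0 0 46")

```text
time: 58.32
tool_pos: [0.637, -0.3079, 0.0094]
tcp_rot: [3.137, -0.122, 0.007]
wrist_force: [0.3, 0.3, -0.5]
width: 0.598
```

```bash
python3 f.py; python3 g.py 637.5 -307.6 0.9 -4.5; python3 -c "
from h import *
s=Cam('scene');crop(s,'c4',120,260,260,400,5)"
```

```text
[-0.3  -0.14 -0.4 ]
t 58.57 tcp [ 638.  -308.4   10.9] F [-0.4  0.1 -0.3] w 51.7
shift [-0.6 -0.7 10. ] turn [ 0.003 -0.006  0.001] dq6 1.16
```

View pics/c4.png

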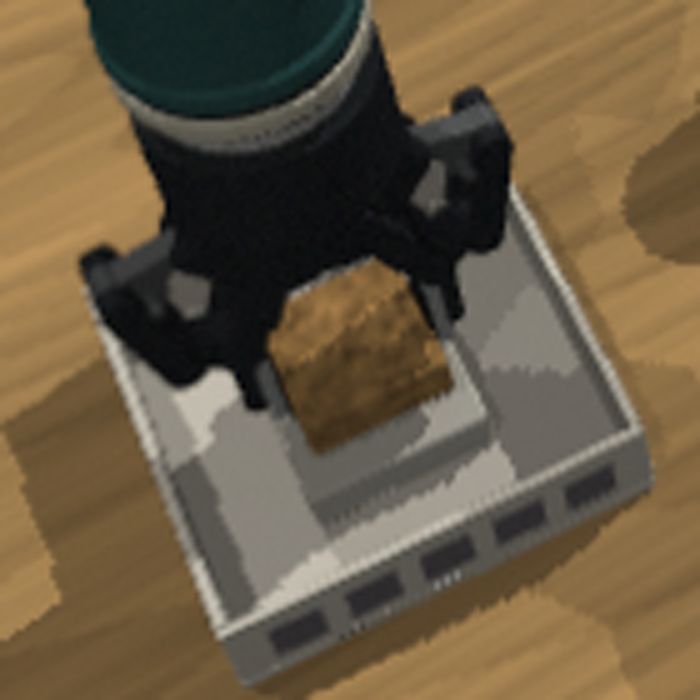

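>>> servo_tool(targets="0.002 -0.005 0 -0.8 -0.6 3 46; 0 0 0 -0.2 0 2.5 46; 0 0 0 0 0 1.5 46; 0 0 0 0 0 1 46; 0 0 0 0 0 0.3 46")

```text
time: 59.03
tool_pos: [0.638, -0.3081, 0.0033]
tcp_rot: [3.137, -0.122, 0.005]
wrist_force: [-0.8, 1.1, -1.0]
width: 0.602
```

```bash
python3 f.py; python3 g.py 637.5 -307.6 0.9 -4.5
```

```text
[-0.11  0.21 -0.38]
t 59.28 tcp [ 638.2 -308.2    3.7] F [-0.3 -0.7 -0.3] w 51.5
shift [-0.7 -0.6  2.8] turn [ 0.002 -0.004  0.001] dq6 1.16
```

>>> servo_tool(targets="0.002 -0.004 0 -0.6 -0.5 0.9 46; 0 0 0 0 0 0.9 46; 0 0 0 0 0 0.7 46; 0 0 0 0 0 0.5 46; 0 0 0 0 0 0.2 46")

```text
time: 59.7
tool_pos: [0.6379, -0.3078, 0.0009]
tcp_rot: [3.139, -0.122, -0.0]
wrist_force: [-1.0, -0.2, 2.0]
width: 0.602
```

```bash
python3 f.py; python3 g.py 637.5 -307.6 0.9 -4.5
```

```text
[-0.19 -0.4   0.79]
t 59.95 tcp [ 638.  -307.8    0.9] F [-0.3 -0.8  0.5] w 51.4
shift [-0.5 -0.2 -0. ] turn [ 0.    -0.     0.001] dq6 1.16
```

Touching at the expected height; release.

>>> servo_tool(targets="0 0 0 0 0 0 54; 0 0 0 0 0 0 58; 0 0 0 0 0 0 62; 0 0 0 0 0 0 68; 0 0 0 0 0 -4 70; 0 0 0 0 0 -12 70; 0 0 0 0 0 -25 70; 0 0 0 0 0 -35 70")

```text
time: 60.62
tool_pos: [0.631, -0.3042, 0.0694]
tcp_rot: [-3.131, 0.122, 0.026]
wrist_force: [0.3, -0.7, -1.0]
width: 0.82
```

>>> servo_tool(targets="0 0 0 0 0 -35 75; 0 0 0 -8 0 -25 85; 0 0 0 -30 0 -5 85; 0 0 0 -36 0 0 85; 0 0 0 -36 0 0 85; 0 0 0 -36 0 0 85; 0 0 0 -30 0 0 85; 0 0 0 -15 0 0 85")

```text
time: 61.28
tool_pos: [0.4469, -0.2938, 0.1597]
tcp_rot: [3.132, -0.115, 0.019]
wrist_force: [1.3, 0.2, -0.4]
width: 0.994
```

```bash
python3 f.py; python3 -c "
from h import *
t=Cam('top');crop(t,'e1',415,180,497,262,9); cv2.imwrite('pics/e2.png',t.bgr); s=Cam('scene'); cv2.imwrite('pics/e3.png',s.bgr)"; python3 g.py
```

```text
[0.14 0.02 0.07]
t 61.63 tcp [ 451.3 -294.5  159. ] F [ 1.1  0.6 -0.6] w 85.4
```

View pics/e1.png

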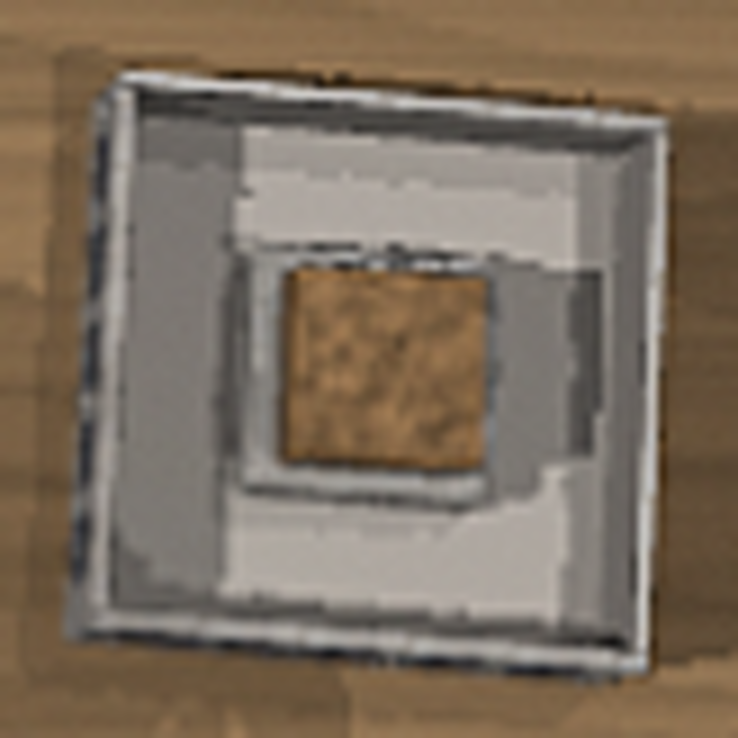

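View pics/e2.png

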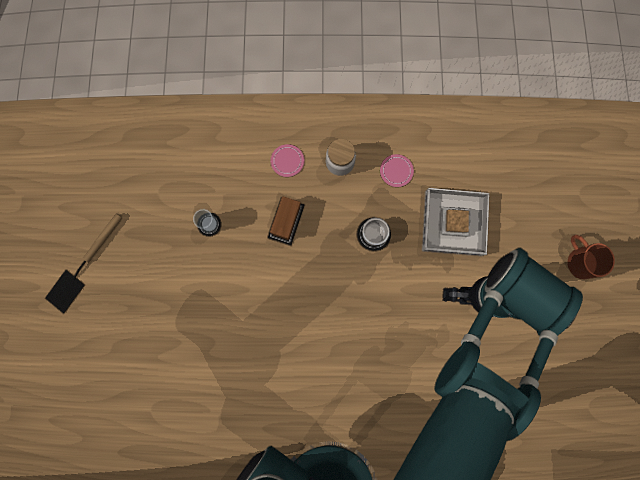

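View pics/e3.png

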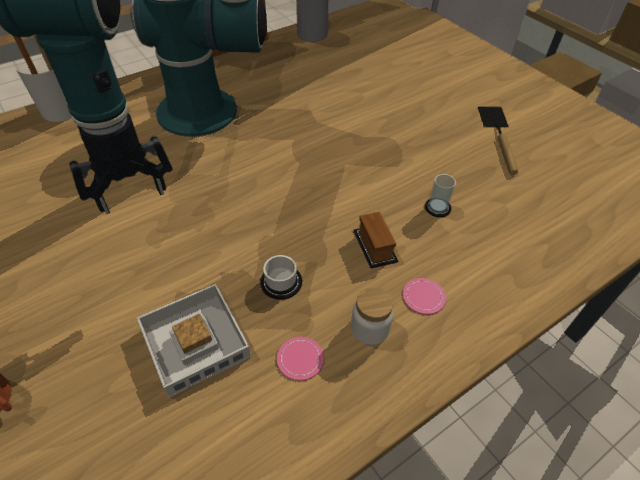

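```bash
python3 - <<'E'
from m import *
for nm,z,pts in [('cork',.044,[(288,267),(490,275),(483,471),(278,463)])]:
    P=t.ray([(415+x/9-.5,180+y/9-.5) for x,y in pts],z)
    print(nm,P.mean(0)); e=np.diff(np.vstack([P,P[:1]]),axis=0)[:,:2]; print(np.linalg.norm(e,axis=1).round(4),np.degrees(np.arctan2(e[:,1],e[:,0])).round(1))
crop(t,'e4',180,195,240,245,12)
s=Cam('scene'); crop(s,'e5',410,165,470,225,11)
E
```

```text
cork [ 0.63560172 -0.30675649  0.044     ]
[0.0546 0.0528 0.055  0.0527] [-92.  175.7  87.9  -4.8]
```

View pics/e5.png

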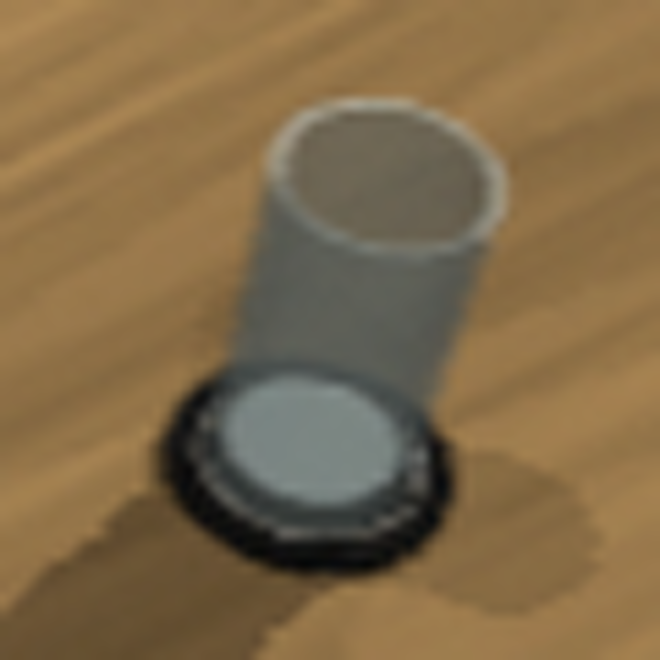

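```bash
python3 -c "
from workcell import finish_job
print(finish_job())"
```

```text
the job is handed in; nothing more can be done
None
```

The job is done and handed in at about 62 s of the 138 s allowed. I placed the items in the order glass, bowl, tea box, stone trivet, cork trivet. No verdict was reported.

| Item | Last check |
|---|---|
| Glass | Upright on the small mat. Its base looks concentric with the ring in both camera views, judged by eye. |
| Bowl | Upright, within about 1 mm of the middle of the large mat. |
| Tea box | About 1 mm from the middle of the oblong mat and under 1° off square. |
| Stone trivet | Flat on the basket floor, about 1–1.5 mm from the basket's middle. |
| Cork trivet | Flat on the stone, about 1–1.5 mm off its centre. |
| Jar and pink discs | At the same pixel positions as at the start. |

- **Gentle set-down:** each piece was lowered until the wrist force showed contact, then released. The averaged contact reading never passed about 5 N.
- **Glass redone:** it first landed about 2–3 mm off centre, so I gripped it again and shifted it about 2.5 mm.
- **Tea box grasp:** the first close ended just above the lid and gripped nothing.
- **Height mismatch:** the reported tool height disagreed with the camera views. The fingertips sat about 20 mm higher than it implied, so I set the tea box and trivet grasps by the images instead.
- **Camera offset:** the two cameras disagree by about 1 pixel (roughly 2 mm), within the stated calibration. The distances above come from the top view.

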